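# Put the colour-coded microscope objectives back in their tray

### The job

Put the red, yellow, green and blue microscope objectives away in the tray: each standing upright, lens nose up, in the cup of its own colour. They are delicate optics, so set each one down gently on the floor of its cup, never dropping it in. The white-collared objective and the black eyepiece do not belong in the tray: leave them standing where they are.

Things in the scene. Friction and masses are not known exactly. Their poses are not given: they have to be found in the camera images.
- obj_red: red microscope objective, loose, upright, lens nose up, about 160 g: a round barrel 32 mm in diameter up to 46 mm, then narrowing to an 18 mm nose, 60 mm tall in all. The lower 30 mm is bare metal; the collar above (30 to 52 mm up) is red. Origin: centre of the underside; z up. Grip the barrel 34 to 38 mm up. Loose pieces start at least 65 mm apart, centre to centre.
- obj_yellow: yellow microscope objective, loose, upright, lens nose up, about 160 g: a round barrel 32 mm in diameter up to 46 mm, then narrowing to an 18 mm nose, 60 mm tall in all. The lower 30 mm is bare metal; the collar above (30 to 52 mm up) is yellow. Origin: centre of the underside; z up. Grip the barrel 34 to 38 mm up. Loose pieces start at least 65 mm apart, centre to centre.
- obj_green: green microscope objective, loose, upright, lens nose up, about 160 g: a round barrel 32 mm in diameter up to 46 mm, then narrowing to an 18 mm nose, 60 mm tall in all. The lower 30 mm is bare metal; the collar above (30 to 52 mm up) is green. Origin: centre of the underside; z up. Grip the barrel 34 to 38 mm up. Loose pieces start at least 65 mm apart, centre to centre.
- obj_blue: blue microscope objective, loose, upright, lens nose up, about 160 g: a round barrel 32 mm in diameter up to 46 mm, then narrowing to an 18 mm nose, 60 mm tall in all. The lower 30 mm is bare metal; the collar above (30 to 52 mm up) is blue. Origin: centre of the underside; z up. Grip the barrel 34 to 38 mm up. Loose pieces start at least 65 mm apart, centre to centre.
- seat_red: red round cup, seat of the red objective: outer diameter 50 mm, inner 44 mm, 13 mm tall, floor 3 mm thick. Origin: centre of its underside, 4 mm above the bench; z up. One of four fixed cups in a row, 62 mm apart, in a fixed tray; all rims 17 mm above the bench. The tray lies on the bench's left or right; a low slide folder (9 mm high) lies on the other side.
- seat_yellow: yellow round cup, seat of the yellow objective: outer diameter 50 mm, inner 44 mm, 13 mm tall, floor 3 mm thick. Origin: centre of its underside, 4 mm above the bench; z up. One of four fixed cups in a row, 62 mm apart, in a fixed tray; all rims 17 mm above the bench. The row points away from the robot, within about 10 degrees.
- seat_green: green round cup, seat of the green objective: outer diameter 50 mm, inner 44 mm, 13 mm tall, floor 3 mm thick. Origin: centre of its underside, 4 mm above the bench; z up. One of four fixed cups in a row, 62 mm apart, in a fixed tray; all rims 17 mm above the bench. The tray is white, 270 x 86 mm, walls 16 mm high, floor 4 mm thick.
- seat_blue: blue round cup, seat of the blue objective: outer diameter 50 mm, inner 44 mm, 13 mm tall, floor 3 mm thick. Origin: centre of its underside, 4 mm above the bench; z up. One of four fixed cups in a row, 62 mm apart, in a fixed tray; all rims 17 mm above the bench. The four cups are in any colour order.
- obj_white: look-alike to be left alone: objective of the same shape and size as the coloured ones but with a white collar, loose, standing among them. Origin: centre of the underside; z up.
- eyepiece: look-alike to be left alone: black eyepiece, bright metal rim on top, metal foot, 36 mm in diameter, 50 mm tall, loose, standing among the objectives. Origin: centre of the underside; z up. (Other clutter: a clear dish 14 mm high and a grey cap 10 mm high near the robot; bottles up to 100 mm high and boxes from 0.74 m on.)
Things that resemble listed ones, but are neither listed nor needed, are in the scene too. Of the things that look like the seat_blue, take the one that is nearest to the robot's base at the start.

How it is judged (in metres and radians):
At the end, for the whole second after the job is handed in: Each coloured objective stands in the cup of its own colour: centre within 10 mm of the cup's, underside within 4 mm of the cup's floor, upright within 7 degrees, released and at rest. The white objective and the eyepiece stand upright within 15 mm of where they began (horizontal distance between obj_red and seat_red below 0.01 m and z of obj_red in the frame of seat_red below 0.007 m and angle between each of obj_red, obj_yellow, obj_green, obj_blue, obj_white, eyepiece's own z axis and vertical below 0.12 rad and linear speed of each of obj_red, obj_yellow, obj_green, obj_blue below 0.02 m/s and horizontal distance between obj_yellow and seat_yellow below 0.01 m and z of obj_yellow in the frame of seat_yellow below 0.007 m and horizontal distance between obj_green and seat_green below 0.01 m and z of obj_green in the frame of seat_green below 0.007 m and horizontal distance between obj_blue and seat_blue below 0.01 m and z of obj_blue in the frame of seat_blue below 0.007 m and distance of each of obj_white, eyepiece from where it was at the start of the episode below 0.015 m); the robot touches nothing.
It fails at once if an objective is dropped or slammed into its cup (it arrives at over 0.6 m/s, as after a fall of about 20 mm) ((horizontal distance between obj_red and seat_red below 0.02 m and z of obj_red in the frame of seat_red below 0.02 m and linear speed of obj_red above 0.6 m/s) or (horizontal distance between obj_yellow and seat_yellow below 0.02 m and z of obj_yellow in the frame of seat_yellow below 0.02 m and linear speed of obj_yellow above 0.6 m/s) or (horizontal distance between obj_green and seat_green below 0.02 m and z of obj_green in the frame of seat_green below 0.02 m and linear speed of obj_green above 0.6 m/s) or (horizontal distance between obj_blue and seat_blue below 0.02 m and z of obj_blue in the frame of seat_blue below 0.02 m and linear speed of obj_blue above 0.6 m/s)).
It fails at once if the white objective is moved by more than 15 mm or knocked over (distance of obj_white from where it was at the start of the episode above 0.015 m or angle between obj_white's own z axis and vertical above 0.3 rad).
It fails at once if the eyepiece is moved by more than 15 mm or knocked over (distance of eyepiece from where it was at the start of the episode above 0.015 m or angle between eyepiece's own z axis and vertical above 0.3 rad).
It also fails if it takes over 102 s, if anything falls off the work surface, if the arm or the gripper's body presses on something with over 40 N, if the wrist force passes 120 N, or if a joint passes its speed limit or range.

### The arm

A 6-joint arm with a two-finger parallel gripper is mounted at the origin on the work surface. World frame = base frame: x ahead of the robot, y to its left, z up, the work surface at z = 0. Lengths are in mm, angles in rad, forces in N, time in s.
With the tool pointing down it reaches from about 225 to 875 mm from the base axis. Payload 3.4 kg.
Tool frame: the origin (TCP) lies at the very end of the fingers, on their centre line; the grasp point (between the pads) lies 19 mm behind it (env.grip_depth is the distance from the TCP to the grasp point, in mm); y points along the fingers, z is the direction in which the jaws open and shut, and the axes are right-handed (so a half turn about y gives the same grasp; the last joint's range is limited). The gripper opens to 85 mm and grips with 20 to 120 N. Pads are 22 mm wide; open, the fingers measure 114 mm over their backs; the gripper's body (76 mm by 85 mm) begins 54 mm behind the grasp point. The pads swing forward as they close: fully open they stand 13 mm farther back than shut.
Start: joints at [1.131, 0.276, 1.505, -0, 1.361, -0.121], TCP at [180.238, 546.056, 231.328] pointing down, gripper open.
Joint ranges: [-2.89, 2.89], [-0.75, 2.08], [0.22, 2.7], [-1.18, 4.32], [0.11, 2.71], [-2.7, 2.7]. Speed limits (rad/s): [2.57, 2.57, 3.14, 3.14, 3.14, 3.14].

### API

Orientations are given as a rotation vector (axis times angle).
In Python, from plant import env, optics, order gives the robot as it stands.
- The arm moves only by the shell command python3 -m crank 'ROWS' [FORCE]. ROWS is text: rows parted by semicolons, each of 5 numbers parted by spaces: the shift along the tool's x, y, z in m, then the turn about the tool's y in rad, then the finger opening in m, from 0 to 0.0854. In form: dx dy dz roll grip; .... A call has 1 to 12 rows; each row shifts and turns the pose as measured when the row begins, along the tool's axes as they then stand; what a row does not reach is not made up. A row lasts 1/12 s, in which the tool goes at most 41.7 mm and 7.16 degrees, less where a joint would pass 70% of its speed; a pose out of reach is approached as far as the arm can. A call with a gripper value outside its range is refused whole. The fingers move at their own pace and stop on an object; FORCE is the grip in N (left out, the last holds). Time passes only in rows, so rows that do not move let the fingers close. It gives the time, the measured TCP pose, the force and the opening at its end, in the units of the state.
- env.read_state(): the state, without advancing time (a new reading comes with each control period).
- optics.snapshot(name): name is "side" or "top" or "wrist"; returns (picture, depth): 420x560x3 uint8, red, green, blue; 420x560 float32, mm along the optical axis (not along the pixel's ray), 0 where there is no reading.
- optics.camera_info(name): a dict with "K" (3x3 intrinsics, pixels), "T" (4x4, takes a point from camera to world coordinates). Camera axes: x right, y down, z forward; pixel columns grow to the right and rows downward; lengths in mm; the calibration is good to about 2 mm. A picture is of the moment at which its call begins: read the wrist's pose just before it. camera_info takes no time and is no camera call; for the wrist camera it gives the pose at the moment of the call.
- order.finish_job(): hands the job in, once; it reports no verdict.
The state is a dict: "clock": time; "joints": joint angles; "dq": joint speeds; "joint_efforts": joint torques, N m; "tcp_pos": TCP position; "eef_rot": TCP orientation; "wrist_force": force on the tool from outside, world axes, zero at the start; "moment": the same for the moment, N m; "width": finger opening in mm.
Only numpy, scipy, OpenCV 4.12 (cv2) and the standard library are available. Lean on these libraries where they do the work, as an engineer would, in place of code of your own. Each camera call takes 0.05 s, during which the arm holds its last target. There are 200 camera calls.

## Working session

There is one attempt and no reset: what is moved stays moved. The work goes in short steps, Python scripts to look and compute and a shell command to move; the robot and the scene stay as the last step left them, time stands still between calls to the robot, and variables do not carry over. Pictures are saved under pics/ and viewed, about 12 in all and at most 16, crops included, and the job is handed in when it is done.

```bash
ls; mkdir -p pics; python3 - <<'E'
from plant import env,optics,order
import cv2,numpy as np
s=env.read_state();print(s, env.grip_depth)
for n in("top","side"):
    p,d=optics.snapshot(n);np.savez(f"pics/{n}0.npz",p=p,d=d);cv2.imwrite(f"pics/{n}0.png",p[...,::-1]);c=optics.camera_info(n);print(n,c)
E
```

```text
pics
{'clock': 0.0, 'joints': array([ 1.13099049e+00,  2.76619598e-01,  1.50614354e+00, -3.89385558e-07,
        1.36067754e+00, -1.20972084e-01]), 'dq': array([-2.68195560e-05,  1.12735730e-04, -4.64575864e-04,  1.95455452e-04,
        1.77618352e-04, -6.77055010e-04]), 'joint_efforts': array([ 1.00859212e-03, -4.16786993e+01, -2.45809257e+01, -3.26229463e-05,
        1.10479604e-02, -3.55095366e-06]), 'tcp_pos': array([180.00452991, 545.54697216, 230.42152334]), 'eef_rot': array([-1.55805364,  0.25068344, -0.24987772]), 'wrist_force': array([ 0.49436653, -0.05687486, -0.09000385]), 'moment': array([-0.00545063, -0.01641452,  0.02606318]), 'width': 85.31669695271478} 18.700000000000003
top {'K': array([[394.86555402,   0.        , 278.86050605],
       [  0.        , 394.86555402, 208.4145759 ],
       [  0.        ,   0.        ,   1.        ]]), 'T': array([[ 2.74569807e-02, -9.92710055e-01,  1.17357833e-01,
         4.11123615e+02],
       [-9.99590183e-01, -2.63151113e-02,  1.12685512e-02,
         5.38141610e+01],
       [-8.09811963e-03, -1.17619138e-01, -9.93025759e-01,
         8.82865007e+02],
       [ 0.00000000e+00,  0.00000000e+00,  0.00000000e+00,
         1.00000000e+00]])}
side {'K': array([[449.91565031,   0.        , 284.03364254],
       [  0.        , 449.91565031, 211.10280472],
       [  0.        ,   0.        ,   1.        ]]), 'T': array([[ 9.94044669e-01, -4.99209927e-02,  9.68663540e-02,
         4.42801638e+02],
       [-1.08439477e-01, -5.41026136e-01,  8.33985371e-01,
        -7.27860096e+02],
       [ 1.07738517e-02, -8.39522849e-01, -5.43217553e-01,
         5.53007312e+02],
       [ 0.00000000e+00,  0.00000000e+00,  0.00000000e+00,
         1.00000000e+00]])}
```

View pics/top0.png

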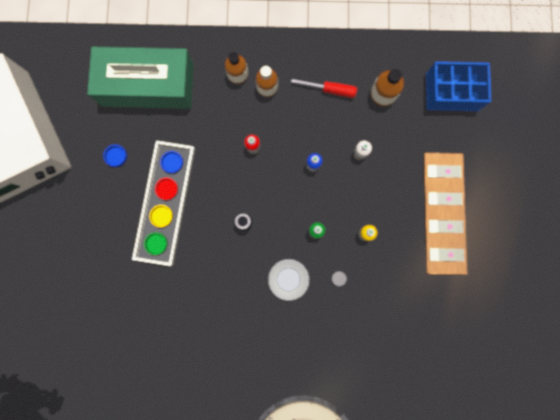

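View pics/side0.png

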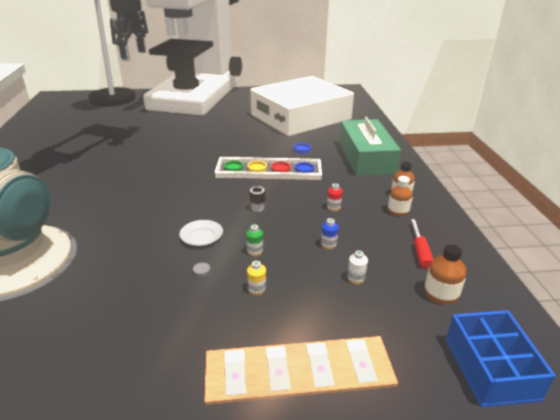

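The top view shows the tray at left, with cups blue (172,163), red (166,189), yellow (161,216) and green (155,244). The objectives are red (252,143), blue (314,161), green (317,230), yellow (368,233) and white (363,149), and the eyepiece is at (243,221). There are two blue cups: (172,163) in the tray and (115,156) loose. The tray one is nearer the base and in the row of four, so it fits the description. I'll measure next and confirm it with a crop.

```bash
cat > h.py <<'E'
import numpy as np,cv2
from plant import env,optics,order
HUE={'red':[(0,8),(172,180)],'yellow':[(22,34)],'green':[(50,75)],'blue':[(108,128)]}
def mask(p,c,s=120,v=60):
    h=cv2.cvtColor(p,cv2.COLOR_RGB2HSV);m=np.zeros(p.shape[:2],np.uint8)
    for a,b in HUE[c]: m|=cv2.inRange(h,(a,s,v),(b,255,255))
    return m
def blobs(m,lo=25,hi=5000):
    n,l,st,ce=cv2.connectedComponentsWithStats(m)
    return [(ce[i],st[i],l==i) for i in range(1,n) if lo<=st[i,4]<=hi]
def ray(c,uv):
    d=np.linalg.inv(c['K'])@np.array([uv[0],uv[1],1.]);return c['T'][:3,3],c['T'][:3,:3]@d
def onplane(c,uv,z):
    o,d=ray(c,uv);return o+d*(z-o[2])/d[2]
def pts(c,d,m):
    v,u=np.nonzero(m&(d>0));z=d[v,u];q=np.linalg.inv(c['K'])@np.stack([u,v,np.ones_like(u)])*z
    return (c['T'][:3,:3]@q).T+c['T'][:3,3]
E
python3 - <<'E'
from h import *
np.set_printoptions(precision=1,suppress=True)
for n in("top","side"):
    f=np.load(f"pics/{n}0.npz");p,d=f['p'],f['d'];c=optics.camera_info(n)
    for k in HUE:
        for ce,st,m in blobs(mask(p,k)):
            P=pts(c,d,m)
            print(n,k,ce,st,'z17',onplane(c,ce,17)[:2],'z46',onplane(c,ce,46)[:2],'depth',P.mean(0) if len(P) else 0,P[:,2].max() if len(P) else 0)
p=np.load("pics/top0.npz")['p'];cv2.imwrite("pics/crop.png",cv2.resize(p[130:275,95:395,::-1],None,fx=2.6,fy=2.6,interpolation=cv2.INTER_CUBIC))
E
```

```text
top red [339.9  89. ] [322  81  36  17 428] z17 [792.  -68.3] z46 [779.2 -64.2] depth [791.1 -68.   19.1] 29.012892202036483
top red [251.7 142.1] [244 134  16  16 167] z17 [662.3 129. ] z46 [653.9 126.5] depth [656.1 127.1  39. ] 53.561548705992095
top red [165.8 188.5] [154 177  24  24 432] z17 [551.5 316.5] z46 [546.8 307.7] depth [552.8 318.9   9.1] 19.572367732501107
top yellow [160.5 215.6] [149 204  24  24 447] z17 [490.5 324.6] z46 [487.8 315.6] depth [491.3 327.1   9. ] 19.708731840865426
top yellow [368.1 232.4] [360 224  18  17 177] z17 [ 465.8 -133. ] z46 [ 463.9 -126.8] depth [ 464.2 -127.8   41.3] 55.162284691855916
top green [316.5 229.9] [309 222  16  16 135] z17 [468.3 -20.2] z46 [466.4 -17.8] depth [466.7 -18.2  41.6] 55.190185595294
top green [155.1 243.4] [144 233  23  22 406] z17 [429.2 332.6] z46 [428.6 323.2] depth [429.4 335.1   9. ] 20.106989877320302
top blue [458.2  85.7] [ 426   61   66   51 3050] z17 [ 806.4 -338. ] z46 [ 793.2 -324.9] depth [ 799.8 -331.4   31.7] 59.185507195424975
top blue [114.6 155.1] [103 144  25  23 453] z17 [624.4 436.8] z46 [617.3
[... 881 characters left out ...]
6 [ 465.  -139.3] depth [ 465.2 -137.    44. ] 52.702939210378645
side green [232.9 165.7] [225 162  17   8 115] z17 [429.8 322.6] z46 [430.5 265.7] depth [429.5 338.9   8.7] 16.033528416528156
side green [255.  235.7] [247 230  16  12 126] z17 [470.1   9.5] z46 [468.6 -30.4] depth [468.7 -28.6  44.6] 51.93079479497641
side blue [302.3 147.5] [294 143  17  10 110] z17 [625.1 417. ] z46 [615.2 355.1] depth [629.3 442.9   4.9] 12.915600725980198
side blue [304.2 167.1] [295 163  19   9 137] z17 [613.1 298.5] z46 [603.9 243. ] depth [615.6 314.    9. ] 16.578002081437944
side blue [329.7 229.4] [322 222  17  15 170] z17 [624.8  17.2] z46 [615.  -23.1] depth [616.9 -15.1  40.4] 51.33347015315104
```

View pics/crop.png

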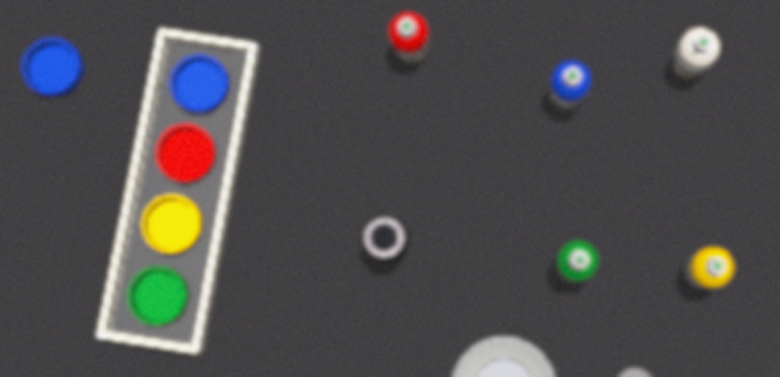

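The crop (third picture viewed) shows cups from far to near in the order blue, red, yellow, green, all inside the white tray. The extra blue cup at (115,156) lies outside the tray and farther from the base (765 vs 687 mm), so the tray cup at (172,163) is seat_blue. Spacing comes out at about 61.7 mm against the stated 62, and collar heights look plausible. Next I work out the moves in tool axes.

```bash
cat > go.py <<'E'
# usage: go.py x y z -> shift in tool axes (mm), tool axes, yaw of jaw axis
import sys;from h import *;from scipy.spatial.transform import Rotation as R
np.set_printoptions(precision=3,suppress=True)
s=env.read_state();M=R.from_rotvec(s['eef_rot']).as_matrix()
print('t %.2f'%s['clock'],'tcp',s['tcp_pos'],'w %.1f'%s['width'],'F',s['wrist_force'],'j',s['joints']);print('x',M[:,0],'y',M[:,1],'jaw',M[:,2])
g=list(map(float,sys.argv[1:]))
for i in range(0,len(g),3): print('to',g[i:i+3],'tool shift mm',M.T@(np.array(g[i:i+3])-s['tcp_pos']))
E
python3 go.py 612.8 308.3 100 464 -127 130; python3 - <<'E'
from h import *
for n,uv in(("white",(363.5,148.5)),("eye",(243,221.5))): print(n,onplane(optics.camera_info("top"),uv,50))
E
```

```text
t 0.10 tcp [180.029 545.612 230.517] w 85.6 F [-1.019  0.627  0.123] j [ 1.131  0.277  1.506 -0.     1.361 -0.121]
x [ 0.95  -0.313 -0.   ] y [-0.001 -0.002 -1.   ] jaw [ 0.313  0.95  -0.002]
to [612.8, 308.3, 100.0] tool shift mm [485.367 130.573 -89.508]
to [464.0, -127.0, 130.0] tool shift mm [ 480.483  101.333 -549.561]
white [ 644.6114987  -115.84327713   50.        ]
eye [479.65221788 138.40278933  50.        ]
```

```bash
python3 -m crank '0.028 0 -0.028 -0.095 0.06; 0.028 0 -0.028 -0.095 0.06; 0.028 0 -0.028 0 0.06; 0.028 0 -0.028 0 0.06; 0.028 0 -0.028 0 0.06; 0.028 0 -0.028 0 0.06; 0.028 0 -0.028 0 0.06; 0.028 0 -0.028 0 0.06; 0.028 0 -0.028 0 0.06; 0.028 0 -0.028 0 0.06; 0.028 0 -0.028 0 0.06; 0.028 0 -0.028 0 0.06' 40; python3 go.py 616 -10.5 170
```

```text
clock: 1.1
tcp_pos: [468.6, 155.9, 224.1]
eef_rot: [-1.571, 0.088, -0.075]
wrist_force: [1.0, 1.4, 1.1]
width: 59.8
t 1.10 tcp [468.629 155.855 224.142] w 59.8 F [0.989 1.448 1.069] j [ 0.18   0.162  1.676  0.     1.312 -1.287]
x [ 0.995 -0.103 -0.008] y [-0.008 -0.001 -1.   ] jaw [ 0.103  0.995 -0.002]
to [616.0, -10.5, 170.0] tool shift mm [ 164.207   53.142 -150.118]
```

```bash
python3 -m crank '0.028 0.008 -0.025 0.03 0.06; 0.028 0.008 -0.025 0 0.06; 0.028 0.008 -0.025 0 0.06; 0.028 0.008 -0.025 0 0.06; 0.028 0.008 -0.025 0 0.06; 0.026 0.008 -0.025 0 0.06; 0 0 0 0 0.06; 0 0 0 0 0.06'; python3 go.py 616 -10.5 170; python3 - <<'E'
from h import *
c=optics.camera_info("wrist");p,d=optics.snapshot("wrist");cv2.imwrite("pics/w1.png",p[...,::-1])
for k in HUE:
  for ce,st,m in blobs(mask(p,k),60,30000):
    P=pts(c,d,m);print(k,ce,st,onplane(c,ce,46)[:2],np.median(P,0) if len(P) else 0)
E
```

```text
clock: 1.77
tcp_pos: [622.7, -33.1, 169.1]
eef_rot: [-1.571, 0.121, -0.108]
wrist_force: [-1.6, 0.6, 0.1]
width: 59.9
t 1.77 tcp [622.71  -33.135 169.144] w 59.9 F [-1.607  0.551  0.116] j [-0.163  0.391  1.488 -0.004  1.271 -1.587]
x [ 0.989 -0.145 -0.008] y [-0.009 -0.002 -1.   ] jaw [ 0.145  0.989 -0.004]
to [616.0, -10.5, 170.0] tool shift mm [-9.932 -0.847 21.419]
red [463.96542056 210.08317757] [ 444  193   48   40 1070] [650.56995579 120.81928005] [648.5663392  118.83076502  47.42983414]
red [268.83442623 350.4284153 ] [ 234  337   72   27 1830] [766.27060096 -63.64006237] [786.29989592 -67.76778439  22.23846339]
yellow [124.20705882  21.15607843] [  93    0   53   41 1275] [ 470.4350456  -123.95543313] [ 471.52286448 -121.16077073   47.67884262]
green [267.53941267   8.19319938] [247   0  42  21 647] [477.49863222 -19.91032447] [477.70526359 -19.96211082  47.78684953]
blue [305.17391304 186.63315217] [285 172  39  41 368] [611.0594653   -9.19316418] [607.41866593  -8.24183841  46.3718908 ]
blue [ 18.17874396 355.96811594] [   0  340   53   45 1035] [ 737.62303684 -306.27085523] [ 753.64175728 -328.60302429   21.34141071]
blue [ 77.61111111 378.61111111] [ 72 372  12  15  72] [ 772.00019996 -257.33482587] [ 784.2169309  -271.08480442   32.81531233]
```

View pics/w1.png

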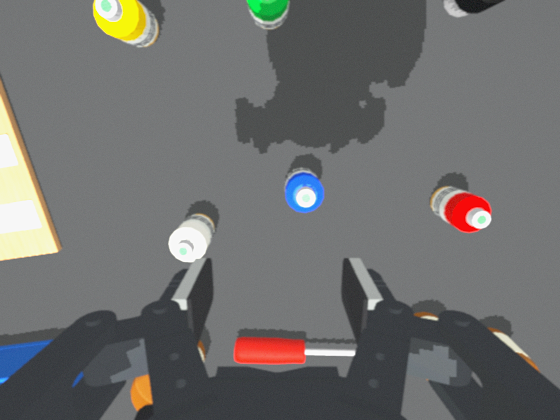

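The wrist view shows blue at (305,190) with its nose at (305,197), red's nose at (480,217), yellow's nose at (108,7), white at (187,243), and a green edge at the top. Casting the nose tops onto z=60 gives a better centre.

```bash
python3 - <<'E'
from h import *
c=optics.camera_info("wrist");p=cv2.imread("pics/w1.png")
h=cv2.cvtColor(p,cv2.COLOR_BGR2HSV)
for n,(u,v) in dict(blue=(305,197),red=(480,217),yellow=(108,7),white=(187,243)).items():
    a=h[max(v-16,0):v+16,u-16:u+16];m=cv2.inRange(a,(0,0,150),(180,90,255));b=max(blobs(m,20),key=lambda b:b[1][4])
    uv=b[0]+[u-16,max(v-16,0)];print(n,uv,b[1][4],onplane(c,uv,60)[:2])
E
python3 go.py 616 -10.5 170
```

```text
blue [305.27384615 196.69846154] 325 [615.92708326 -11.18654393]
red [478.65641026 218.10769231] 390 [653.61937819 124.47479551]
yellow [109.06567797   9.34957627] 472 [ 466.31652675 -127.27036394]
white [187.05906314 242.6293279 ] 982 [ 640.61836154 -112.40847873]
t 1.82 tcp [622.713 -33.318 168.95 ] w 59.9 F [0.039 0.475 0.159] j [-0.162  0.391  1.489 -0.005  1.27  -1.586]
x [ 0.989 -0.144 -0.008] y [-0.009 -0.003 -1.   ] jaw [ 0.144  0.99  -0.005]
to [616.0, -10.5, 170.0] tool shift mm [-9.947 -1.073 21.604]
```

```bash
python3 -m crank '-0.005 0.01 0.01 0 0.06; -0.005 0.02 0.01 0 0.06; 0 0.02 0 0 0.06; 0 0.015 0 0 0.06; 0 0 0 0 0.06; 0 0 0 0 0.06'; python3 go.py 616 -11 17
```

```text
clock: 2.32
tcp_pos: [611.2, -5.3, 104.5]
eef_rot: [-1.57, 0.116, -0.104]
wrist_force: [-0.2, -0.1, 0.3]
width: 60.1
t 2.32 tcp [611.196  -5.31  104.533] w 60.1 F [-0.161 -0.12   0.312] j [-0.121  0.425  1.606 -0.003  1.117 -1.55 ]
x [ 0.99  -0.139 -0.007] y [-0.008 -0.002 -1.   ] jaw [ 0.139  0.99  -0.003]
to [616.0, -11.0, 17.0] tool shift mm [ 6.193 87.504 -4.71 ]
```

```bash
python3 -m crank '0.005 0.005 -0.004 0 0.06; 0 0.015 0 0 0.06; 0 0.015 0 0 0.06; 0 0.01 0 0 0.06; 0 0 0 0 0.06; 0 0 0 0 0.06'; python3 go.py 616 -11 17
```

```text
clock: 2.82
tcp_pos: [620.1, -9.4, 64.6]
eef_rot: [-1.572, 0.103, -0.111]
wrist_force: [0.4, -0.5, 1.1]
width: 60.0
t 2.82 tcp [620.057  -9.372  64.65 ] w 60.0 F [ 0.364 -0.543  1.133] j [-0.125  0.47   1.644 -0.004  1.023 -1.558]
x [ 0.991 -0.136  0.006] y [ 0.005 -0.004 -1.   ] jaw [ 0.136  0.991 -0.003]
to [616.0, -11.0, 17.0] tool shift mm [-4.062 47.634 -2.021]
```

```bash
python3 -m crank '-0.003 0.005 -0.001 0 0.06; 0 0.015 0 0 0.06; 0 0.015 0 0 0.06; 0 0.008 0 0 0.06; 0 0 0 0 0.06; 0 0 0 0 0.06'; python3 go.py 616 -11 17
```

```text
clock: 3.32
tcp_pos: [620.4, -11.2, 24.7]
eef_rot: [-1.572, 0.096, -0.119]
wrist_force: [-0.3, -0.3, 0.1]
width: 59.7
t 3.32 tcp [620.447 -11.215  24.676] w 59.7 F [-0.264 -0.321  0.052] j [-0.128  0.51   1.693 -0.004  0.924 -1.56 ]
x [ 0.991 -0.136  0.015] y [ 0.014 -0.005 -1.   ] jaw [ 0.136  0.991 -0.003]
to [616.0, -11.0, 17.0] tool shift mm [-4.549  7.61  -0.368]
```

```bash
python3 -m crank '-0.004 0.004 0 0 0.06; 0 0.003 0 0 0.06; 0 0 0 0 0.06; 0 0 0 0 0.02; 0 0 0 0 0.02; 0 0 0 0 0.02; 0 0 0 0 0.02; 0 0 0 0 0.02; 0 0 0 0 0.02' 40; python3 go.py 616 -11 17
```

```text
clock: 4.07
tcp_pos: [617.8, -10.9, 20.0]
eef_rot: [-1.573, 0.092, -0.122]
wrist_force: [0.4, 0.5, -0.8]
width: 31.0
t 4.07 tcp [617.82  -10.854  19.961] w 31.0 F [ 0.442  0.54  -0.791] j [-0.128  0.51   1.708 -0.004  0.904 -1.56 ]
x [ 0.991 -0.136  0.02 ] y [ 0.019 -0.006 -1.   ] jaw [ 0.136  0.991 -0.003]
to [616.0, -11.0, 17.0] tool shift mm [-1.841  2.927 -0.383]
```

```bash
python3 -m crank '0 -0.005 0 0 0.02; 0 -0.015 0 0 0.02; 0 -0.02 0 0 0.02; 0 -0.02 0 0 0.02; 0 -0.02 0 0 0.02; 0 -0.01 0 0 0.02; 0 0 0 0 0.02; 0 0 0 0 0.02'; python3 go.py 613.5 309.5 110
```

```text
clock: 4.73
tcp_pos: [614.0, -10.1, 112.4]
eef_rot: [-1.572, 0.097, -0.117]
wrist_force: [0.0, 0.0, -1.8]
width: 30.9
t 4.73 tcp [613.959 -10.076 112.414] w 30.9 F [ 0.034  0.003 -1.753] j [-0.128  0.412  1.607 -0.004  1.109 -1.56 ]
x [ 0.991 -0.136  0.013] y [ 0.013 -0.005 -1.   ] jaw [ 0.136  0.991 -0.003]
to [613.5, 309.5, 110.0] tool shift mm [-43.929   0.778 316.551]
```

```bash
python3 - <<'E'
from h import *
c=optics.camera_info("wrist");p,d=optics.snapshot("wrist");cv2.imwrite("pics/w2.png",p[...,::-1])
E
```

```text
(no output)
```

View pics/w2.png

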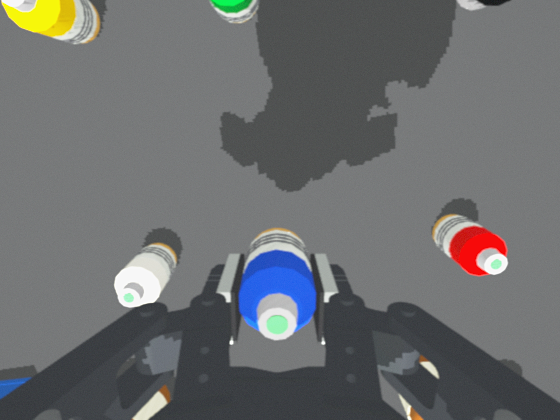

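Blue is held square between the pads: collar at (277,290), nose at (277,323), width 31, and about 1.7 N of load. The arm now carries it to the tray.

```bash
python3 -m crank '-0.004 0 0.01 0 0.02; -0.005 0 0.03 0 0.02; -0.005 0 0.03 0 0.02; -0.005 0 0.03 0 0.02; -0.005 0 0.03 0 0.02; -0.005 0 0.03 0 0.02; -0.005 0 0.03 0 0.02; -0.005 0 0.03 0 0.02; -0.004 0 0.03 0 0.02; -0.001 0 0.015 0 0.02; 0 0 0 0 0.02; 0 0 0 0 0.02'; python3 go.py 613.5 309.5 110
```

```text
clock: 5.78
tcp_pos: [593.3, 274.5, 92.5]
eef_rot: [-1.577, 0.124, -0.096]
wrist_force: [-1.5, 0.0, -2.3]
width: 30.6
t 5.78 tcp [593.302 274.511  92.542] w 30.6 F [-1.533  0.003 -2.295] j [ 0.328  0.499  1.508 -0.002  1.154 -1.103]
x [ 0.99  -0.139 -0.017] y [-0.018 -0.008 -1.   ] jaw [ 0.139  0.99  -0.01 ]
to [613.5, 309.5, 110.0] tool shift mm [ 14.824 -18.095  37.28 ]
```

```bash
python3 -m crank '0.012 -0.005 0.015 0 0.02; 0 0 0.013 0 0.02; 0 0 0 0 0.02; 0 0 0 0 0.02; 0 0 0 0 0.02'; python3 go.py 613.5 309.5 27;  python3 - <<'E'
from h import *
c=optics.camera_info("wrist");p,d=optics.snapshot("wrist");cv2.imwrite("pics/w3.png",p[...,::-1])
for k in HUE:
  for ce,st,m in blobs(mask(p,k),200,30000):
    (x,y),(a,b),_=cv2.fitEllipse(cv2.convexHull(np.argwhere(m)[:,::-1].astype(np.int32)))
    P=pts(c,d,m);print(k,ce,st,'ell',x,y,a,b,onplane(c,(x,y),15)[:2],np.median(P,0) if len(P) else 0)
E
```

```text
clock: 6.2
tcp_pos: [606.1, 295.7, 93.6]
eef_rot: [-1.584, 0.133, -0.091]
wrist_force: [-0.2, -0.3, -1.8]
width: 30.6
t 6.20 tcp [606.114 295.75   93.584] w 30.6 F [-0.164 -0.281 -1.773] j [ 0.353  0.531  1.445 -0.004  1.196 -1.074]
x [ 0.99  -0.142 -0.025] y [-0.027 -0.014 -1.   ] jaw [ 0.142  0.99  -0.018]
to [613.5, 309.5, 27.0] tool shift mm [ 7.023 66.154 15.856]
red [301.72876106 140.62544248] [ 265  103   75   77 4520] ell 301.6983642578125 140.66221618652344 74.87513732910156 76.72985076904297 [551.63075168 317.83796198] [552.05187392 318.16008578   7.52054095]
red [ 55.77497315 326.40010741] [  23  303   60   53 1862] ell 52.554359436035156 329.28515625 49.243831634521484 60.69710159301758 [669.24604976 104.41147086] [647.79807649 136.0033257   46.42928672]
yellow [302.61697575  39.19686163] [ 263    0   81   84 5608] ell 302.58648681640625 37.51539993286133 81.24578857421875 91.41880798339844 [489.96841269 326.03894744] [489.42386196 326.26037396   7.57085486]
blue [469.65227273 211.6875    ] [443 184  81  71 880] ell 482.9179992675781 218.87298583984375 69.75713348388672 7
[... 195 characters left out ...]
80469 70.2275161743164 [612.23243027 309.93816194] [594.92030413 308.48911732  12.96321202]
blue [497.93189557 230.15323496] [457 193  62  59 881] ell 486.97686767578125 221.642333984375 55.006385803222656 67.08233642578125 [625.45800816 439.70525908] [640.14672211 455.63385162   7.89057477]
blue [321.95634921 243.22619048] [303 217  31  41 252] ell 318.06390380859375 236.42318725585938 29.99367332458496 45.10976028442383 [620.25257507 321.15416565] [628.64345563 324.42597224  11.40325932]
blue [277.02501934 285.11735878] [ 238  250   79   82 3877] ell 276.86077880859375 293.2675476074219 80.39384460449219 86.02931213378906 [661.36778807 285.30704706] [597.11743637 297.08010432 121.88475602]
```

View pics/w3.png

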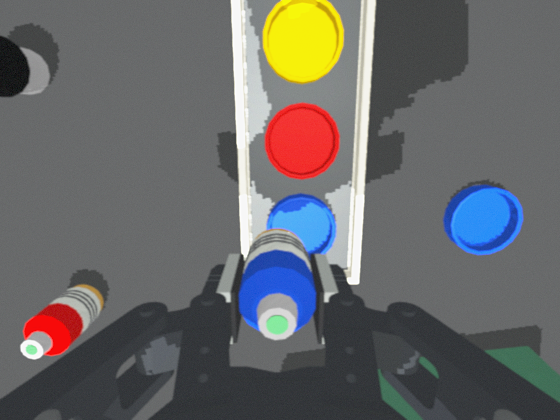

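The wrist view shows the tray's blue cup at (301,225), red at (302,141) and yellow at (303,38), with the decoy blue at (483,218). The cup positions agree with the top view to about 1.5 mm: red (551.7,317.8), yellow (490,326), blue ≈(613,309.7), green ≈(429.5,334).

```bash
python3 -m crank '0.006 0 0.012 0 0.02; 0 0 0 0 0.02; 0 0.012 0 0 0.02; 0 0.014 0 0 0.02; 0 0.01 0 0 0.02;0 0 0 0 0.02; 0 0 0 0 0.02'; python3 go.py 613 309.7 27
```

```text
clock: 6.83
tcp_pos: [610.5, 299.0, 57.3]
eef_rot: [-1.588, 0.138, -0.093]
wrist_force: [0.6, -0.3, -1.8]
width: 30.7
t 6.83 tcp [610.459 298.987  57.251] w 30.7 F [ 0.555 -0.326 -1.767] j [ 0.357  0.572  1.469 -0.008  1.135 -1.064]
x [ 0.989 -0.146 -0.027] y [-0.03  -0.019 -0.999] jaw [ 0.146  0.989 -0.023]
to [613.0, 309.7, 27.0] tool shift mm [ 1.757 29.958 11.654]
```

```bash
python3 -m crank '0.002 0 0.006 0 0.02; 0 0 0.005 0 0.02; 0 0 0.001 0 0.02; 0 0 0 0 0.02; 0 0 0 0 0.02'; python3 go.py 613 309.7 27
```

```text
clock: 7.25
tcp_pos: [615.6, 311.8, 59.2]
eef_rot: [-1.587, 0.136, -0.095]
wrist_force: [-0.6, -0.2, -1.3]
width: 30.9
t 7.25 tcp [615.568 311.79   59.217] w 30.9 F [-0.629 -0.179 -1.342] j [ 0.372  0.583  1.443 -0.007  1.148 -1.049]
x [ 0.989 -0.147 -0.024] y [-0.027 -0.018 -0.999] jaw [ 0.146  0.989 -0.021]
to [613.0, 309.7, 27.0] tool shift mm [-1.453 32.306 -1.756]
```

```bash
python3 -m crank '-0.001 0.006 -0.001 0 0.02; 0 0.007 0 0 0.02; 0 0.007 0 0 0.02; 0 0.004 0 0 0.02; 0 0 0 0 0.02; 0 0 0 0 0.02'; python3 go.py 613 309.7 27
```

```text
clock: 7.75
tcp_pos: [613.2, 310.3, 32.6]
eef_rot: [-1.588, 0.136, -0.095]
wrist_force: [-0.3, 0.4, -1.9]
width: 31.0
t 7.75 tcp [613.177 310.346  32.64 ] w 31.0 F [-0.304  0.44  -1.891] j [ 0.371  0.604  1.477 -0.008  1.093 -1.05 ]
x [ 0.989 -0.146 -0.025] y [-0.027 -0.018 -0.999] jaw [ 0.146  0.989 -0.022]
to [613.0, 309.7, 27.0] tool shift mm [ 0.058  5.653 -0.542]
```

```bash
python3 -m crank '0 0.002 0 0 0.02; 0 0.002 0 0 0.02; 0 0.001 0 0 0.02; 0 0 0 0 0.02'; python3 go.py 613 309.7 27
```

```text
clock: 8.08
tcp_pos: [613.2, 310.2, 27.6]
eef_rot: [-1.587, 0.136, -0.095]
wrist_force: [0.4, 0.9, -1.0]
width: 30.9
t 8.08 tcp [613.237 310.174  27.626] w 30.9 F [ 0.362  0.871 -0.971] j [ 0.371  0.609  1.482 -0.008  1.083 -1.05 ]
x [ 0.989 -0.146 -0.024] y [-0.027 -0.018 -0.999] jaw [ 0.146  0.989 -0.022]
to [613.0, 309.7, 27.0] tool shift mm [-0.15   0.641 -0.49 ]
```

```bash
python3 -m crank '0 0.001 0 0 0.02; 0 0.001 0 0 0.02; 0 0 0 0 0.02'; python3 -m crank '0 0 0 0 0.033; 0 0 0 0 0.036; 0 0 0 0 0.04; 0 0 0 0 0.045; 0 0 0 0 0.05; 0 0 0 0 0.06; 0 0 0 0 0.06'
```

```text
clock: 8.33
tcp_pos: [613.4, 310.3, 27.7]
eef_rot: [-1.587, 0.135, -0.096]
wrist_force: [0.2, 0.4, -0.7]
width: 30.7
clock: 8.92
tcp_pos: [614.7, 310.7, 27.6]
eef_rot: [-1.586, 0.133, -0.098]
wrist_force: [-0.2, -0.5, -0.3]
width: 60.0
```

```bash
python3 -m crank '0 -0.01 0 0 0.06; 0 -0.02 0 0 0.06; 0 -0.02 0 0 0.06; 0 -0.02 0 0 0.06; 0 -0.01 0 0 0.06; 0 0 0 0 0.06; 0 0 0 0 0.06'; python3 go.py 653.7 125.5 110;python3 - <<'E'
from h import *
c=optics.camera_info("wrist");p,d=optics.snapshot("wrist");cv2.imwrite("pics/w4.png",p[...,::-1])
E
```

```text
clock: 9.5
tcp_pos: [616.3, 311.9, 112.6]
eef_rot: [-1.586, 0.134, -0.097]
wrist_force: [0.4, -0.2, -0.7]
width: 59.7
t 9.50 tcp [616.254 311.946 112.573] w 59.7 F [ 0.409 -0.231 -0.669] j [ 0.372  0.538  1.381 -0.007  1.252 -1.05 ]
x [ 0.989 -0.146 -0.022] y [-0.025 -0.017 -1.   ] jaw [ 0.146  0.989 -0.02 ]
to [653.7, 125.5, 110.0] tool shift mm [  64.393    4.789 -178.89 ]
```

View pics/w4.png

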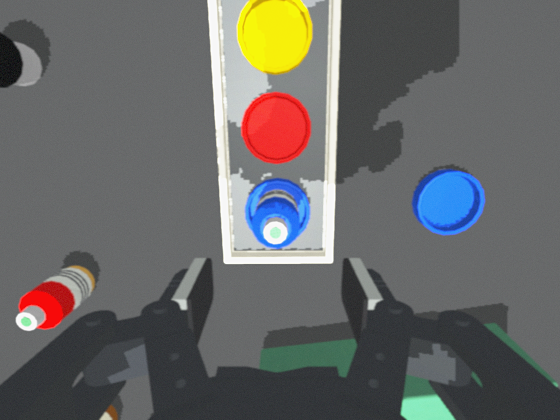

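Blue stands upright in its tray cup, nose at (276,232) within the cup ring around (277,213). Red is next.

```bash
python3 -m crank '0.005 0 -0.012 0 0.06; 0.01 0 -0.028 0 0.06; 0.01 -0.001 -0.028 0 0.06; 0.01 -0.001 -0.028 0 0.06; 0.01 -0.001 -0.028 0 0.06; 0.01 -0.001 -0.028 0 0.06; 0.008 0 -0.02 0 0.06; 0.001 0 -0.006 0 0.06; 0 0 0 0 0.06; 0 0 0 0 0.06'; python3 go.py 653.7 125.5 20
```

```text
clock: 10.38
tcp_pos: [648.3, 111.4, 105.7]
eef_rot: [-1.594, 0.149, -0.079]
wrist_force: [-0.3, 0.4, -0.2]
width: 60.2
t 10.38 tcp [648.324 111.419 105.692] w 60.2 F [-0.35   0.354 -0.174] j [ 0.075  0.508  1.456 -0.021  1.226 -1.343]
x [ 0.989 -0.145 -0.042] y [-0.046 -0.023 -0.999] jaw [ 0.143  0.989 -0.03 ]
to [653.7, 125.5, 20.0] tool shift mm [ 6.916 85.    17.247]
```

```bash
python3 -m crank '0.003 0 0.008 0 0.06; 0.001 0 0.007 0 0.06; 0 0.005 0.001 0 0.06; 0 0.012 0 0 0.06; 0 0.01 0 0 0.06; 0 0 0 0 0.06; 0 0 0 0 0.06'; python3 go.py 653.7 125.5 20
```

```text
clock: 10.97
tcp_pos: [652.0, 136.6, 74.8]
eef_rot: [-1.592, 0.144, -0.07]
wrist_force: [0.6, 0.2, 0.4]
width: 60.1
t 10.97 tcp [651.98  136.567  74.782] w 60.1 F [0.551 0.186 0.369] j [ 0.11   0.547  1.47  -0.017  1.175 -1.318]
x [ 0.99  -0.136 -0.045] y [-0.048 -0.021 -0.999] jaw [ 0.135  0.991 -0.027]
to [653.7, 125.5, 20.0] tool shift mm [ 5.661 54.853 -9.254]
```

```bash
python3 -m crank '0.003 0 -0.004 0 0.06; 0.001 0 -0.003 0 0.06; 0 0 0 0 0.06; 0 0 0 0 0.06; 0 0 0 0 0.06'; python3 go.py 653.7 125.5 20
```

```text
clock: 11.38
tcp_pos: [655.8, 129.0, 75.8]
eef_rot: [-1.592, 0.142, -0.07]
wrist_force: [0.4, 0.6, -0.1]
width: 60.3
t 11.38 tcp [655.841 129.015  75.782] w 60.3 F [ 0.437  0.644 -0.07 ] j [ 0.099  0.548  1.464 -0.017  1.178 -1.33 ]
x [ 0.99  -0.135 -0.043] y [-0.047 -0.021 -0.999] jaw [ 0.133  0.991 -0.027]
to [653.7, 125.5, 20.0] tool shift mm [ 0.776 55.882 -2.268]
```

```bash
python3 -m crank '0 0.006 -0.001 0 0.06; 0 0.012 -0.001 0 0.06; 0 0.012 0 0 0.06; 0 0.012 0 0 0.06; 0 0.005 0 0 0.06; 0 0 0 0 0.06; 0 0 0 0 0.06'; python3 go.py 653.7 125.5 20
```

```text
clock: 11.97
tcp_pos: [654.6, 124.7, 28.0]
eef_rot: [-1.591, 0.14, -0.075]
wrist_force: [0.7, 0.4, 0.3]
width: 59.7
t 11.97 tcp [654.615 124.715  27.981] w 59.7 F [0.683 0.418 0.296] j [ 0.093  0.588  1.523 -0.019  1.075 -1.333]
x [ 0.99  -0.136 -0.039] y [-0.043 -0.02  -0.999] jaw [ 0.135  0.99  -0.026]
to [653.7, 125.5, 20.0] tool shift mm [-0.699  7.995  0.861]
```

```bash
python3 -m crank '-0.001 0.004 0 0 0.06; 0 0.003 0 0 0.06; 0 0 0 0 0.06; 0 0 0 0 0.02; 0 0 0 0 0.02; 0 0 0 0 0.02; 0 0 0 0 0.02; 0 0 0 0 0.02; 0 0 0 0 0.02' 40; python3 go.py 653.7 125.5 20
```

```text
clock: 12.72
tcp_pos: [654.9, 125.2, 22.9]
eef_rot: [-1.59, 0.136, -0.078]
wrist_force: [-1.0, -0.6, -1.7]
width: 30.7
t 12.72 tcp [654.913 125.158  22.894] w 30.7 F [-1.006 -0.578 -1.728] j [ 0.093  0.592  1.531 -0.018  1.058 -1.332]
x [ 0.99  -0.136 -0.035] y [-0.038 -0.02  -0.999] jaw [ 0.135  0.991 -0.025]
to [653.7, 125.5, 20.0] tool shift mm [-1.146  2.931  0.246]
```

```bash
python3 -m crank '0 -0.005 0 0 0.02; 0 -0.015 0 0 0.02; 0 -0.02 0 0 0.02; 0 -0.02 0 0 0.02; 0 -0.02 0 0 0.02; 0 -0.015 0 0 0.02; 0 0 0 0 0.02; 0 0 0 0 0.02'; python3 go.py 551.7 317.8 115
```

```text
clock: 13.38
tcp_pos: [656.5, 126.6, 120.3]
eef_rot: [-1.592, 0.142, -0.073]
wrist_force: [-0.9, 0.4, -2.4]
width: 30.6
t 13.38 tcp [656.474 126.558 120.268] w 30.6 F [-0.902  0.441 -2.377] j [ 0.095  0.511  1.411 -0.017  1.266 -1.334]
x [ 0.99  -0.136 -0.042] y [-0.045 -0.021 -0.999] jaw [ 0.135  0.99  -0.027]
to [551.7, 317.8, 115.0] tool shift mm [-129.517    6.009  175.408]
```

```bash
python3 -m crank '-0.01 0 0.012 0 0.02; -0.02 0 0.027 0 0.02; -0.02 0 0.028 0 0.02; -0.02 0 0.028 0 0.02; -0.02 0 0.028 0 0.02; -0.02 0 0.028 0 0.02; -0.012 0 0.015 0 0.02; -0.003 0 0.004 0 0.02; 0 0 0 0 0.02; 0 0 0 0 0.02'; python3 go.py 551.7 317.8 30
```

```text
clock: 14.22
tcp_pos: [540.6, 319.9, 108.0]
eef_rot: [-1.599, 0.16, -0.059]
wrist_force: [-0.8, -0.0, -1.1]
width: 30.9
t 14.22 tcp [540.577 319.891 108.027] w 30.9 F [-0.816 -0.008 -1.052] j [ 0.422  0.477  1.508  0.003  1.228 -1.011]
x [ 0.988 -0.14  -0.062] y [-0.066 -0.027 -0.997] jaw [ 0.138  0.99  -0.035]
to [551.7, 317.8, 30.0] tool shift mm [16.09  77.152  2.227]
```

```bash
python3 -m crank '0.006 0 0 0 0.02; 0.004 0 0.001 0 0.02; 0 0 0 0 0.02; 0 0 0 0 0.02; 0 0 0 0 0.02'; python3 go.py 551.7 317.8 30; python3 -m crank '0 0 0 0 0.02; 0 0 0 0 0.02; 0 0 0 0 0.02; 0 0 0 0 0.02; 0 0 0 0 0.02'; python3 go.py 551.7 317.8 30
```

```text
clock: 14.63
tcp_pos: [554.6, 314.3, 105.9]
eef_rot: [-1.601, 0.165, -0.064]
wrist_force: [-0.2, 0.9, -1.2]
width: 30.6
t 14.63 tcp [554.637 314.321 105.917] w 30.6 F [-0.207  0.889 -1.237] j [ 0.407  0.492  1.487 -0.     1.235 -1.019]
x [ 0.987 -0.145 -0.061] y [-0.066 -0.029 -0.997] jaw [ 0.143  0.989 -0.038]
to [551.7, 317.8, 30.0] tool shift mm [ 1.247 75.812  5.92 ]
clock: 15.05
tcp_pos: [555.7, 312.6, 106.1]
eef_rot: [-1.601, 0.167, -0.066]
wrist_force: [0.4, 0.0, -1.7]
width: 30.9
t 15.05 tcp [555.686 312.628 106.116] w 30.9 F [ 0.386  0.031 -1.709] j [ 0.404  0.492  1.486 -0.001  1.236 -1.019]
x [ 0.987 -0.148 -0.061] y [-0.066 -0.029 -0.997] jaw [ 0.146  0.989 -0.038]
to [551.7, 317.8, 30.0] tool shift mm [-0.063 76.032  7.44 ]
```

```bash
python3 -m crank '0 0 0.004 0 0.02; 0 0 0.002 0 0.02; 0 0 0 0 0.02; 0 0.015 0 0 0.02; 0 0.02 0 0 0.02; 0 0.005 0 0 0.02; 0 0 0 0 0.02; 0 0 0 0 0.02'; python3 go.py 551.7 317.8 30
```

```text
clock: 15.72
tcp_pos: [554.7, 320.1, 66.6]
eef_rot: [-1.599, 0.163, -0.067]
wrist_force: [-0.7, 0.4, -1.6]
width: 30.8
t 15.72 tcp [554.696 320.051  66.607] w 30.8 F [-0.684  0.355 -1.618] j [ 0.415  0.528  1.529  0.     1.152 -1.01 ]
x [ 0.988 -0.146 -0.058] y [-0.062 -0.027 -0.998] jaw [ 0.144  0.989 -0.036]
to [551.7, 317.8, 30.0] tool shift mm [-0.511 36.77  -1.343]
```

```bash
python3 -m crank '0 0.006 -0.001 0 0.02; 0 0.008 0 0 0.02; 0 0.008 0 0 0.02; 0 0.006 0 0 0.02; 0 0 0 0 0.02; 0 0 0 0 0.02; 0 0.001 0 0 0.02; 0 0 0 0 0.02'; python3 go.py 551.7 317.8 30
```

```text
clock: 16.38
tcp_pos: [554.3, 318.8, 37.2]
eef_rot: [-1.597, 0.16, -0.07]
wrist_force: [0.1, -0.2, -1.4]
width: 30.7
t 16.38 tcp [554.319 318.83   37.242] w 30.7 F [ 0.118 -0.241 -1.361] j [ 0.413  0.554  1.566  0.     1.086 -1.012]
x [ 0.988 -0.146 -0.054] y [-0.059 -0.026 -0.998] jaw [ 0.144  0.989 -0.034]
to [551.7, 317.8, 30.0] tool shift mm [-2.043  7.407 -1.152]
```

```bash
python3 -m crank '-0.001 0.002 -0.001 0 0.02; 0 0.002 0 0 0.02; 0 0.002 0 0 0.02; 0 0.001 0 0 0.02; 0 0 0 0 0.02; 0 0 0 0 0.02'; python3 go.py 551.7 317.8 30
```

```text
clock: 16.88
tcp_pos: [553.2, 317.9, 30.5]
eef_rot: [-1.596, 0.159, -0.072]
wrist_force: [-0.6, 0.1, -2.2]
width: 31.2
t 16.88 tcp [553.213 317.948  30.523] w 31.2 F [-0.592  0.05  -2.173] j [ 0.413  0.558  1.577  0.     1.068 -1.012]
x [ 0.988 -0.146 -0.053] y [-0.057 -0.025 -0.998] jaw [ 0.144  0.989 -0.033]
to [551.7, 317.8, 30.0] tool shift mm [-1.445  0.612 -0.347]
```

```bash
python3 -m crank '0 0.001 0 0 0.02; 0 0.001 0 0 0.02; 0 0 0 0 0.02'; python3 -m crank '0 0 0 0 0.033; 0 0 0 0 0.036; 0 0 0 0 0.04; 0 0 0 0 0.045; 0 0 0 0 0.05; 0 0 0 0 0.06; 0 0 0 0 0.06';python3 -m crank '0 -0.01 0 0 0.06; 0 -0.02 0 0 0.06; 0 -0.02 0 0 0.06; 0 -0.02 0 0 0.06; 0 -0.01 0 0 0.06; 0 0 0 0 0.06; 0 0 0 0 0.06'; python3 go.py 464.5 -127 115;python3 - <<'E'
from h import *
c=optics.camera_info("wrist");p,d=optics.snapshot("wrist");cv2.imwrite("pics/w5.png",p[...,::-1])
E
```

```text
clock: 17.13
tcp_pos: [553.4, 318.1, 30.4]
eef_rot: [-1.596, 0.158, -0.072]
wrist_force: [-0.4, 1.4, -1.5]
width: 30.7
clock: 17.72
tcp_pos: [554.5, 318.5, 31.0]
eef_rot: [-1.595, 0.156, -0.074]
wrist_force: [0.4, 0.5, -0.1]
width: 60.3
clock: 18.3
tcp_pos: [558.5, 320.3, 115.9]
eef_rot: [-1.595, 0.157, -0.073]
wrist_force: [0.2, -1.1, -0.1]
width: 60.2
t 18.30 tcp [558.459 320.3   115.928] w 60.2 F [ 0.241 -1.073 -0.133] j [ 0.413  0.486  1.469  0.     1.247 -1.012]
x [ 0.988 -0.146 -0.051] y [-0.055 -0.024 -0.998] jaw [ 0.144  0.989 -0.032]
to [464.5, -127.0, 115.0] tool shift mm [ -27.499   16.849 -455.924]
```

View pics/w5.png

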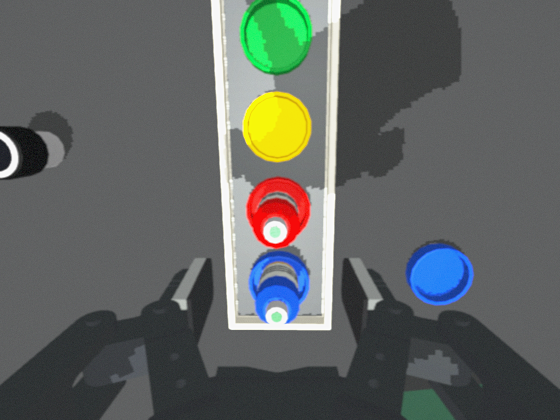

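Red and blue stand in their cups, noses at (275,232) and (277,317). The yellow cup at (277,127) and green at (276,36) are free. Yellow is next.

```bash
python3 -m crank '0 0 -0.01 0 0.06; -0.001 0 -0.02 0 0.06; -0.001 0 -0.02 0 0.06; -0.001 0 -0.02 0 0.06; -0.001 0 -0.02 0 0.06; -0.001 0 -0.02 0 0.06; -0.001 0 -0.02 0 0.06; -0.001 0 -0.02 0 0.06; -0.001 0 -0.02 0 0.06; -0.001 0 -0.02 0 0.06; -0.001 0 -0.02 0 0.06; -0.001 0 -0.02 0 0.06'; python3 go.py 464.5 -127 115;
```

```text
clock: 19.35
tcp_pos: [499.6, 79.2, 110.2]
eef_rot: [-1.606, 0.175, -0.045]
wrist_force: [0.6, -0.3, -0.6]
width: 59.8
t 19.35 tcp [499.591  79.162 110.18 ] w 59.8 F [ 0.621 -0.278 -0.644] j [ 0.041  0.32   1.77  -0.032  1.138 -1.376]
x [ 0.987 -0.14  -0.079] y [-0.085 -0.033 -0.996] jaw [ 0.137  0.99  -0.044]
to [464.5, -127.0, 115.0] tool shift mm [  -6.133    4.969 -209.034]
```

```bash
python3 -m crank '-0.001 -0.001 -0.04 0 0.06; -0.001 -0.001 -0.04 0 0.06; -0.001 -0.001 -0.04 0 0.06; -0.001 -0.001 -0.035 0 0.06; 0 0 -0.005 0 0.06; 0 0 0 0 0.06; 0 0 0 0 0.06'; python3 go.py 464.5 -127 22;python3 - <<'E'
from h import *
c=optics.camera_info("wrist");p,d=optics.snapshot("wrist");np.savez("pics/w6.npz",p=p)
for k in ('yellow','green'):
  for ce,st,m in blobs(mask(p,k),200,30000): print(k,ce,st,onplane(c,ce,46)[:2])
E
```

```text
clock: 19.93
tcp_pos: [462.5, -90.1, 115.1]
eef_rot: [-1.606, 0.191, -0.034]
wrist_force: [-0.0, 0.4, -0.1]
width: 60.4
t 19.93 tcp [462.462 -90.072 115.14 ] w 60.4 F [-0.024  0.425 -0.116] j [-0.293  0.271  1.832 -0.067  1.127 -1.69 ]
x [ 0.985 -0.144 -0.096] y [-0.102 -0.032 -0.994] jaw [ 0.14   0.989 -0.047]
to [464.5, -127.0, 22.0] tool shift mm [ 16.254  93.598 -31.908]
yellow [231.15014577 237.93294461] [ 206  216   48   49 1372] [ 460.93025579 -126.20511472]
green [384.58124553 222.11381532] [ 362  200   52   49 1397] [463.32759429 -21.24957435]
```

```bash
python3 -m crank '0 -0.04 -0.01 0 0.06; 0 -0.04 -0.01 0 0.06; 0 -0.04 0 0 0.06; 0 0 0 0 0.06; 0 0 0 0 0.06; 0 0 0 0 0.06';python3 go.py 464.5 -127 22; python3 -m crank '0 0.03 0 0 0.06; 0 0.03 0 0 0.06; 0 0.03 0 0 0.06; 0 0 0 0 0.06; 0 0 0 0 0.06'; python3 go.py 464.5 -127 22
```

```text
clock: 20.48
tcp_pos: [470.5, -97.1, 236.0]
eef_rot: [-1.601, 0.189, -0.016]
wrist_force: [-0.4, 0.4, 0.2]
width: 60.3
t 20.48 tcp [470.536 -97.051 236.   ] w 60.3 F [-0.362  0.42   0.167] j [-0.303  0.189  1.617 -0.059  1.434 -1.733]
x [ 0.986 -0.131 -0.107] y [-0.112 -0.027 -0.993] jaw [ 0.127  0.991 -0.041]
to [464.5, -127.0, 22.0] tool shift mm [ 20.901 214.061 -21.684]
clock: 20.9
tcp_pos: [458.9, -93.9, 140.4]
eef_rot: [-1.598, 0.186, -0.007]
wrist_force: [0.4, -0.3, -0.6]
width: 60.2
t 20.90 tcp [458.868 -93.929 140.399] w 60.2 F [ 0.377 -0.328 -0.601] j [-0.305  0.249  1.792 -0.062  1.203 -1.728]
x [ 0.986 -0.123 -0.111] y [-0.115 -0.025 -0.993] jaw [ 0.12   0.992 -0.038]
to [464.5, -127.0, 22.0] tool shift mm [ 22.75  117.75  -27.588]
```

```bash
python3 -m crank '0.005 0 -0.01 0 0.06; 0.006 0.005 -0.008 0 0.06; 0.003 0.006 -0.004 0 0.06; 0 0.006 0 0 0.06; 0 0.006 0 0 0.06; 0 0.006 0 0 0.06; 0 0.006 0 0 0.06; 0 0.006 0 0 0.06; 0 0 0 0 0.06; 0 0 0 0 0.06'; python3 go.py 464.5 -127 22
```

```text
clock: 21.73
tcp_pos: [469.6, -121.9, 98.2]
eef_rot: [-1.6, 0.181, -0.012]
wrist_force: [-0.1, -0.6, 0.3]
width: 59.8
t 21.73 tcp [ 469.599 -121.923   98.195] w 59.8 F [-0.09  -0.578  0.322] j [-0.35   0.311  1.822 -0.07   1.102 -1.765]
x [ 0.987 -0.123 -0.105] y [-0.109 -0.027 -0.994] jaw [ 0.12   0.992 -0.04 ]
to [464.5, -127.0, 22.0] tool shift mm [ 3.565 76.406 -2.621]
```

```bash
python3 -m crank '0.001 0.005 -0.001 0 0.06; 0 0.006 -0.001 0 0.06; 0 0.006 0 0 0.06; 0 0.006 0 0 0.06; 0 0.006 0 0 0.06; 0 0.006 0 0 0.06; 0 0.006 0 0 0.06; 0 0.006 0 0 0.06; 0 0.006 0 0 0.06; 0 0.003 0 0 0.06; 0 0 0 0 0.06'; python3 go.py 462.5 -127.5 22
```

```text
clock: 22.65
tcp_pos: [463.5, -125.4, 36.5]
eef_rot: [-1.6, 0.18, -0.011]
wrist_force: [0.1, -0.0, -0.6]
width: 59.7
t 22.65 tcp [ 463.459 -125.388   36.468] w 59.7 F [ 0.112 -0.043 -0.567] j [-0.361  0.381  1.908 -0.078  0.947 -1.762]
x [ 0.987 -0.122 -0.105] y [-0.109 -0.026 -0.994] jaw [ 0.119  0.992 -0.039]
to [462.5, -127.5, 22.0] tool shift mm [ 0.83  14.537 -1.639]
```

```bash
python3 -m crank '0 0.004 -0.001 0 0.06; 0 0.005 0 0 0.06; 0 0.004 0 0 0.06; 0 0 0 0 0.06; 0 0 0 0 0.02; 0 0 0 0 0.02; 0 0 0 0 0.02; 0 0 0 0 0.02; 0 0 0 0 0.02; 0 0 0 0 0.02' 40; python3 go.py 462.5 -127.5 22; python3 - <<'E'
from h import *
p,d=optics.snapshot("wrist");cv2.imwrite("pics/w7.png",p[...,::-1])
E
```

```text
clock: 23.48
tcp_pos: [462.5, -127.0, 22.8]
eef_rot: [-1.6, 0.179, -0.012]
wrist_force: [-0.0, 0.7, -2.6]
width: 30.7
t 23.48 tcp [ 462.507 -127.034   22.799] w 30.7 F [-0.006  0.749 -2.596] j [-0.365  0.399  1.925 -0.08   0.91  -1.762]
x [ 0.987 -0.123 -0.103] y [-0.107 -0.027 -0.994] jaw [ 0.119  0.992 -0.04 ]
to [462.5, -127.5, 22.0] tool shift mm [ 0.133  0.807 -0.432]
```

View pics/w7.png

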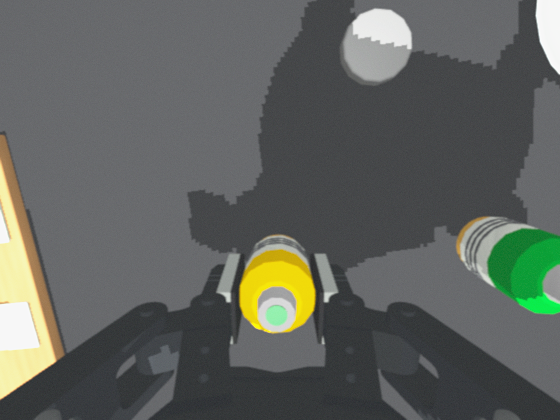

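Yellow is held squarely: collar at (277,290), nose at (277,315). Green stands clear at (530,270). I'll lift it high and carry.

```bash
python3 -m crank '0 -0.005 0 0 0.02; 0 -0.015 0 0 0.02; 0 -0.025 0 0 0.02; 0 -0.03 0 0 0.02; 0 -0.025 0 0 0.02; 0 -0.01 0 0 0.02; 0 0 0 0 0.02; 0 0 0 0 0.02'; python3 go.py 488 325.5 120
```

```text
clock: 24.2
tcp_pos: [473.3, -123.2, 137.2]
eef_rot: [-1.599, 0.182, -0.009]
wrist_force: [-0.4, 0.4, -1.8]
width: 30.9
t 24.20 tcp [ 473.297 -123.164  137.176] w 30.9 F [-0.368  0.376 -1.805] j [-0.351  0.278  1.759 -0.066  1.202 -1.773]
x [ 0.987 -0.122 -0.107] y [-0.111 -0.025 -0.993] jaw [ 0.119  0.992 -0.038]
to [488.0, 325.5, 120.0] tool shift mm [-38.587   4.264 447.553]
```

```bash
python3 -m crank '-0.001 0 0.01 0 0.02; -0.003 0 0.03 0 0.02; -0.003 -0.001 0.035 0 0.02; -0.003 -0.001 0.035 0 0.02; -0.003 -0.001 0.035 0 0.02; -0.003 -0.001 0.035 0 0.02; -0.003 -0.001 0.035 0 0.02; -0.003 -0.001 0.035 0 0.02; -0.003 -0.001 0.03 0 0.02; -0.002 0 0.015 0 0.02; 0 0 0 0 0.02; 0 0 0 0 0.02'; python3 go.py 488 325.5 120
```

```text
clock: 25.2
tcp_pos: [470.4, 191.2, 120.4]
eef_rot: [-1.599, 0.209, 0.01]
wrist_force: [1.3, -1.6, -1.4]
width: 30.7
t 25.20 tcp [470.431 191.22  120.374] w 30.7 F [ 1.33  -1.596 -1.398] j [ 0.241  0.339  1.715  0.011  1.229 -1.207]
x [ 0.982 -0.128 -0.136] y [-0.14  -0.024 -0.99 ] jaw [ 0.123  0.992 -0.041]
to [488.0, 325.5, 120.0] tool shift mm [  0.179  -5.307 135.32 ]
```

```bash
python3 -m crank '0 0 0.01 0 0.02; 0 0 0.03 0 0.02; 0 0 0.035 0 0.02; 0 0 0.03 0 0.02; 0 0 0.015 0 0.02; 0 0 0 0 0.02; 0 0 0 0 0.02; 0 0 0 0 0.02'; python3 go.py 488 325.5 30
```

```text
clock: 25.87
tcp_pos: [483.6, 308.1, 110.1]
eef_rot: [-1.606, 0.225, 0.009]
wrist_force: [0.3, 0.8, -1.9]
width: 30.4
t 25.87 tcp [483.553 308.065 110.102] w 30.4 F [ 0.29   0.754 -1.949] j [ 0.424  0.44   1.577  0.036  1.275 -1.023]
x [ 0.98  -0.139 -0.145] y [-0.15  -0.03  -0.988] jaw [ 0.133  0.99  -0.051]
to [488.0, 325.5, 30.0] tool shift mm [13.519 77.961 21.894]
```

```bash
python3 -m crank '0.005 0 0.01 0 0.02; 0.003 0 0.006 0 0.02; 0 0.004 0.001 0 0.02; 0 0.005 0 0 0.02; 0 0.005 0 0 0.02; 0 0.005 0 0 0.02; 0 0.005 0 0 0.02; 0 0.005 0 0 0.02; 0 0.003 0 0 0.02; 0 0 0 0 0.02; 0 0 0 0 0.02'; python3 go.py 488.5 325.5 30
```

```text
clock: 26.78
tcp_pos: [488.4, 317.8, 72.3]
eef_rot: [-1.609, 0.233, 0.007]
wrist_force: [-0.3, -0.5, -2.5]
width: 31.1
t 26.78 tcp [488.412 317.755  72.313] w 31.1 F [-0.334 -0.518 -2.487] j [ 0.436  0.49   1.597  0.037  1.21  -1.008]
x [ 0.978 -0.145 -0.147] y [-0.154 -0.034 -0.988] jaw [ 0.138  0.989 -0.055]
to [488.5, 325.5, 30.0] tool shift mm [ 5.196 41.513 10.003]
```

```bash
python3 -m crank '0.002 0 0.005 0 0.02; 0.001 0 0.003 0 0.02; 0 0.003 0 0 0.02; 0 0.004 0 0 0.02; 0 0.004 0 0 0.02; 0 0.004 0 0 0.02; 0 0.003 0 0 0.02; 0 0 0 0 0.02; 0 0 0 0 0.02'; python3 go.py 488.5 325.5 30
```

```text
clock: 27.53
tcp_pos: [490.4, 326.0, 52.1]
eef_rot: [-1.608, 0.231, 0.006]
wrist_force: [-0.7, 0.1, -1.7]
width: 30.8
t 27.53 tcp [490.363 326.004  52.148] w 30.8 F [-0.737  0.125 -1.656] j [ 0.446  0.517  1.605  0.039  1.172 -1.   ]
x [ 0.979 -0.145 -0.146] y [-0.152 -0.033 -0.988] jaw [ 0.138  0.989 -0.054]
to [488.5, 325.5, 30.0] tool shift mm [ 1.484 22.178  0.444]
```

```bash
python3 -m crank '0.001 0.003 0 0 0.02; 0 0.004 0 0 0.02; 0 0.003 0 0 0.02; 0 0.003 0 0 0.02; 0 0 0 0 0.02; 0 0 0 0 0.02'; python3 go.py 488.5 325.5 30;  python3 - <<'E'
from h import *
p,d=optics.snapshot("wrist");cv2.imwrite("pics/w8.png",p[...,::-1])
E
```

```text
clock: 28.03
tcp_pos: [489.4, 325.2, 37.8]
eef_rot: [-1.608, 0.231, 0.006]
wrist_force: [0.6, 0.1, -2.6]
width: 30.4
t 28.03 tcp [489.361 325.173  37.822] w 30.4 F [ 0.616  0.135 -2.591] j [ 0.446  0.53   1.623  0.04   1.141 -1.002]
x [ 0.979 -0.145 -0.146] y [-0.152 -0.033 -0.988] jaw [ 0.138  0.989 -0.054]
to [488.5, 325.5, 30.0] tool shift mm [0.251 7.847 0.628]
```

View pics/w8.png

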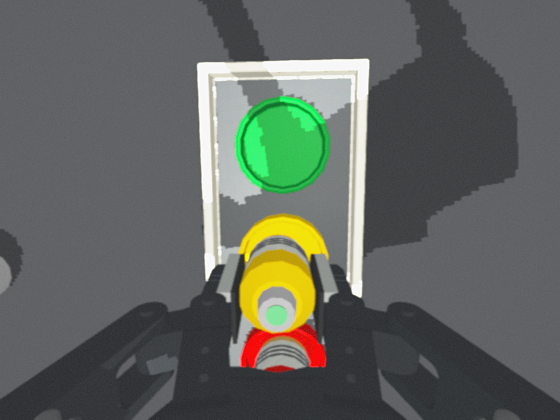

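Yellow is over its cup: cup ring at (284,245), barrel at (278,240), with the green cup at (283,145) behind. I'll ease it down.

```bash
python3 -m crank '0 0.002 0 0 0.02; 0 0.002 0 0 0.02; 0 0.002 0 0 0.02; 0 0.001 0 0 0.02; 0 0 0 0 0.02; 0 0 0 0 0.02'; python3 go.py 488.5 325.5 30;python3 -m crank '0 0.001 0 0 0.02; 0 0.001 0 0 0.02; 0 0 0 0 0.02; 0 0 0 0 0.02'; python3 go.py 488.5 325.5 30
```

```text
clock: 28.58
tcp_pos: [488.4, 325.1, 30.5]
eef_rot: [-1.608, 0.231, 0.006]
wrist_force: [-0.1, -0.6, -2.5]
width: 30.9
t 28.58 tcp [488.419 325.08   30.529] w 30.9 F [-0.112 -0.599 -2.511] j [ 0.446  0.537  1.633  0.04   1.124 -1.002]
x [ 0.979 -0.145 -0.145] y [-0.151 -0.033 -0.988] jaw [ 0.138  0.989 -0.054]
to [488.5, 325.5, 30.0] tool shift mm [0.096 0.496 0.455]
clock: 28.92
tcp_pos: [488.7, 325.3, 30.8]
eef_rot: [-1.607, 0.229, 0.004]
wrist_force: [0.5, 0.7, -1.8]
width: 30.5
t 28.92 tcp [488.746 325.27   30.789] w 30.5 F [ 0.477  0.729 -1.794] j [ 0.446  0.536  1.633  0.04   1.122 -1.002]
x [ 0.979 -0.144 -0.144] y [-0.15  -0.032 -0.988] jaw [ 0.138  0.989 -0.053]
to [488.5, 325.5, 30.0] tool shift mm [-0.161  0.81   0.235]
```

```bash
python3 -m crank '0 0 0 0 0.033; 0 0 0 0 0.036; 0 0 0 0 0.04; 0 0 0 0 0.045; 0 0 0 0 0.05; 0 0 0 0 0.06; 0 0 0 0 0.06';python3 -m crank '-0.001 -0.01 0 0 0.06; -0.003 -0.02 0 0 0.06; -0.003 -0.02 0 0 0.06; -0.003 -0.02 0 0 0.06; 0 -0.01 0 0 0.06; 0 0 0 0 0.06; 0 0 0 0 0.06'; python3 go.py 463.5 -19 115;python3 - <<'E'
from h import *
p,d=optics.snapshot("wrist");cv2.imwrite("pics/w9.png",p[...,::-1])
E
```

```text
clock: 29.5
tcp_pos: [489.3, 325.6, 31.1]
eef_rot: [-1.607, 0.228, 0.003]
wrist_force: [0.6, 0.3, -0.8]
width: 60.3
clock: 30.08
tcp_pos: [491.1, 329.7, 117.9]
eef_rot: [-1.607, 0.229, 0.004]
wrist_force: [0.2, -0.6, 0.1]
width: 60.0
t 30.08 tcp [491.149 329.699 117.902] w 60.0 F [ 0.222 -0.563  0.122] j [ 0.451  0.457  1.525  0.038  1.308 -0.99 ]
x [ 0.979 -0.145 -0.143] y [-0.149 -0.031 -0.988] jaw [ 0.138  0.989 -0.052]
to [463.5, -19.0, 115.0] tool shift mm [  23.765   17.906 -348.538]
```

View pics/w9.png

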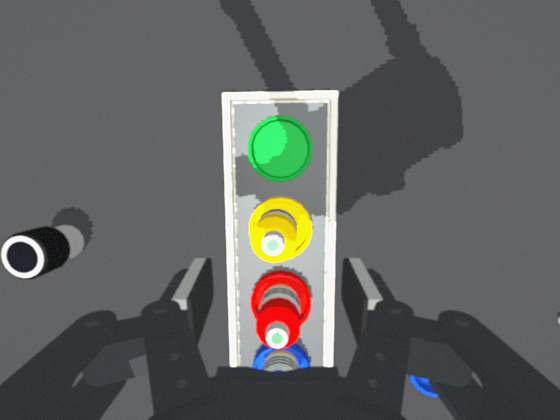

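Yellow stands in its cup, nose at (272,243). Red and blue are unchanged and the green cup at (280,147) is free. The nose sits slightly left of the ring, so I'll check that number while heading for green.

```bash
python3 - <<'E'
from h import *
c=optics.camera_info("wrist")
print('yellow nose',onplane(c,(272.5,243.5),67),'red nose',onplane(c,(277.5,338),67))
p=cv2.imread("pics/w9.png")[...,::-1]
for k in ('yellow','green','red'):
  for ce,st,m in blobs(mask(p,k),300): 
    e=cv2.fitEllipse(cv2.convexHull(np.argwhere(m)[:,::-1].astype(np.int32)));print(k,e,onplane(c,e[0],15))
E
python3 -m crank '0.001 0 -0.01 0 0.06; 0.003 0 -0.03 0 0.06; 0.003 0 -0.035 0 0.06; 0.003 0 -0.035 0 0.06; 0.003 0 -0.035 0 0.06; 0.003 0 -0.035 0 0.06; 0.003 0 -0.035 0 0.06; 0.003 0 -0.035 0 0.06; 0.003 0 -0.035 0 0.06; 0.001 0 -0.02 0 0.06; 0 0 0 0 0.06; 0 0 0 0 0.06'; python3 go.py 463 -19 22
```

```text
yellow nose [489.43963161 323.52961638  67.        ] red nose [553.48076448 317.72684723  67.        ]
yellow ((279.3037414550781, 228.90806579589844), (62.38188171386719, 67.08154296875), 27.93861961364746) [491.16998137 325.29677945  15.        ]
green ((279.4702453613281, 148.07472229003906), (64.80570220947266, 66.00951385498047), 14.200547218322754) [428.94393564 334.1254988   15.        ]
red ((279.8438720703125, 307.8724060058594), (61.2396354675293, 78.9803237915039), 5.767930507659912) [556.64575134 316.58962371  15.        ]
clock: 31.13
tcp_pos: [463.1, 5.2, 120.2]
eef_rot: [-1.613, 0.243, 0.024]
wrist_force: [1.0, -0.0, -0.4]
width: 59.9
t 31.13 tcp [463.063   5.175 120.206] w 59.9 F [ 0.967 -0.024 -0.417] j [-0.097  0.297  1.788 -0.057  1.225 -1.505]
x [ 0.976 -0.141 -0.165] y [-0.171 -0.037 -0.985] jaw [ 0.133  0.989 -0.06 ]
to [463.0, -19.0, 22.0] tool shift mm [ 19.52   97.586 -18.025]
```

```bash
python3 -m crank '0.006 0 -0.009 0 0.06; 0.005 0 -0.006 0 0.06; 0.002 0.005 0 0 0.06; 0 0.006 0 0 0.06; 0 0 0 0 0.06; 0 0 0 0 0.06'; python3 go.py 463.2 -18.7 22; python3 - <<'E'
from h import *
c=optics.camera_info("wrist");p,d=optics.snapshot("wrist")
h=cv2.cvtColor(p,cv2.COLOR_RGB2HSV)
for ce,st,m in blobs(mask(p,'green'),200,30000):
    x,y,w,hh,_=st;print(st)
    r=np.zeros(p.shape[:2],np.uint8);r[max(0,y-10):y+hh+15,x:x+w]=255
    for b in blobs(cv2.inRange(h,(0,0,150),(180,90,255))&r,100): print('nose?',b[0],b[1],onplane(c,b[0],60)[:2])
E
```

```text
clock: 31.63
tcp_pos: [472.0, -10.4, 104.9]
eef_rot: [-1.611, 0.243, 0.03]
wrist_force: [-0.8, 0.2, 0.3]
width: 60.0
t 31.63 tcp [471.973 -10.356 104.934] w 60.0 F [-0.801  0.181  0.333] j [-0.125  0.327  1.788 -0.061  1.197 -1.534]
x [ 0.976 -0.138 -0.168] y [-0.175 -0.035 -0.984] jaw [ 0.129  0.99  -0.059]
to [463.2, -18.7, 22.0] tool shift mm [ 6.538 83.434 -4.542]
[ 246  212   49   49 1338]
nose? [268.1882716  242.48765432] [257 231  24  23 324] [466.65016304 -18.6892365 ]
```

```bash
python3 -m crank '0.003 0.005 -0.002 0 0.06; 0.002 0.006 -0.002 0 0.06; 0 0.006 0 0 0.06; 0 0.006 0 0 0.06; 0 0.006 0 0 0.06; 0 0.006 0 0 0.06; 0 0.006 0 0 0.06; 0 0.006 0 0 0.06; 0 0.006 0 0 0.06; 0 0.003 0 0 0.06; 0 0 0 0 0.06; 0 0 0 0 0.06'; python3 go.py 463.4 -19 22
```

```text
clock: 32.68
tcp_pos: [464.6, -16.3, 42.4]
eef_rot: [-1.611, 0.243, 0.034]
wrist_force: [0.6, -0.2, -0.3]
width: 59.9
t 32.68 tcp [464.571 -16.283  42.442] w 59.9 F [ 0.608 -0.178 -0.265] j [-0.138  0.393  1.877 -0.068  1.044 -1.537]
x [ 0.976 -0.136 -0.171] y [-0.177 -0.035 -0.984] jaw [ 0.127  0.99  -0.058]
to [463.4, -19.0, 22.0] tool shift mm [ 2.719 20.409 -1.652]
```

```bash
python3 -m crank '0.002 0.004 -0.001 0 0.06; 0 0.004 0 0 0.06; 0 0.005 0 0 0.06; 0 0.004 0 0 0.06; 0 0 0 0 0.06; 0 0 0 0 0.06'; python3 go.py 463.4 -19 22;  python3 -m crank '0 0 0 0 0.05; 0 0 0 0 0.02; 0 0 0 0 0.02; 0 0 0 0 0.02; 0 0 0 0 0.02; 0 0 0 0 0.02; 0 0 0 0 0.02; 0 0 0 0 0.02' 40; python3 go.py 425 333 120
```

```text
clock: 33.18
tcp_pos: [464.4, -18.5, 24.3]
eef_rot: [-1.611, 0.242, 0.032]
wrist_force: [-0.6, 0.4, 0.2]
width: 59.9
t 33.18 tcp [464.351 -18.497  24.295] w 59.9 F [-0.569  0.351  0.151] j [-0.142  0.416  1.899 -0.071  0.997 -1.537]
x [ 0.976 -0.136 -0.169] y [-0.175 -0.035 -0.984] jaw [ 0.127  0.99  -0.058]
to [463.4, -19.0, 22.0] tool shift mm [-0.474  2.442 -0.486]
clock: 33.85
tcp_pos: [464.7, -18.1, 24.7]
eef_rot: [-1.61, 0.241, 0.031]
wrist_force: [1.0, -0.1, -0.3]
width: 30.9
t 33.85 tcp [464.729 -18.107  24.727] w 30.9 F [ 1.021 -0.063 -0.309] j [-0.142  0.416  1.898 -0.07   0.997 -1.537]
x [ 0.976 -0.136 -0.168] y [-0.174 -0.035 -0.984] jaw [ 0.128  0.99  -0.057]
to [425.0, 333.0, 120.0] tool shift mm [-102.433  -99.016  337.098]
```

```bash
python3 -m crank '0 -0.005 0 0 0.02; -0.003 -0.015 0 0 0.02; -0.004 -0.025 0 0 0.02; -0.005 -0.03 0 0 0.02; -0.004 -0.025 0 0 0.02; 0 -0.01 0 0 0.02; 0 0 0 0 0.02; 0 0 0 0 0.02'; python3 go.py 425.5 333 120;  python3 - <<'E'
from h import *
p,d=optics.snapshot("wrist");cv2.imwrite("pics/w10.png",p[...,::-1])
E
```

```text
clock: 34.52
tcp_pos: [466.9, -11.8, 140.6]
eef_rot: [-1.61, 0.244, 0.035]
wrist_force: [0.4, -0.0, -1.9]
width: 30.8
t 34.52 tcp [466.907 -11.765 140.613] w 30.8 F [ 0.409 -0.023 -1.938] j [-0.13   0.286  1.748 -0.059  1.282 -1.545]
x [ 0.976 -0.136 -0.172] y [-0.178 -0.034 -0.983] jaw [ 0.128  0.99  -0.057]
to [425.5, 333.0, 120.0] tool shift mm [-83.646  15.918 337.272]
```

View pics/w10.png

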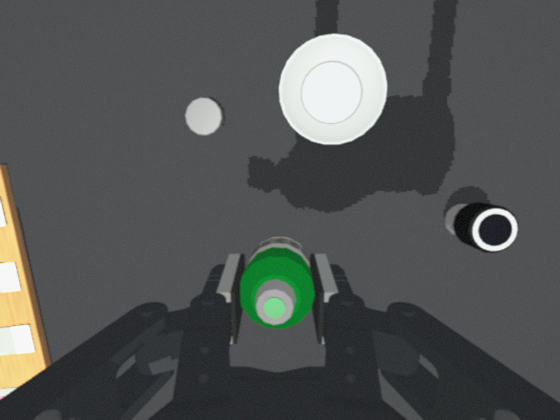

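Green is held (collar at (277,285)), the eyepiece stands untouched at (493,230), and the path is clear at this height.

```bash
python3 -m crank '-0.002 0 0.01 0 0.02; -0.007 0 0.03 0 0.02; -0.009 0 0.035 0 0.02; -0.009 0 0.035 0 0.02; -0.009 0 0.035 0 0.02; -0.009 0 0.035 0 0.02; -0.009 0 0.035 0 0.02; -0.009 0 0.035 0 0.02; -0.008 0 0.03 0 0.02; -0.003 0 0.015 0 0.02; 0 0 0 0 0.02; 0 0 0 0 0.02'; python3 go.py 425.5 333 110
```

```text
clock: 35.57
tcp_pos: [419.2, 307.2, 119.9]
eef_rot: [-1.616, 0.272, 0.054]
wrist_force: [-0.0, -0.5, -1.7]
width: 30.9
t 35.57 tcp [419.217 307.214 119.901] w 30.9 F [-0.015 -0.49  -1.665] j [ 0.458  0.387  1.652  0.059  1.309 -0.995]
x [ 0.969 -0.142 -0.2  ] y [-0.208 -0.039 -0.977] jaw [ 0.131  0.989 -0.067]
to [425.5, 333.0, 110.0] tool shift mm [ 4.411  7.365 26.994]
```

```bash
python3 -m crank '0.006 0 0.012 0 0.02; 0.005 0 0.008 0 0.02; 0.003 0.004 0.002 0 0.02; 0 0.006 0 0 0.02; 0 0.006 0 0 0.02; 0 0.006 0 0 0.02; 0 0.005 0 0 0.02; 0 0.003 0 0 0.02; 0 0 0 0 0.02; 0 0 0 0 0.02'; python3 go.py 426.8 333.3 31.7
```

```text
clock: 36.4
tcp_pos: [429.6, 321.2, 79.7]
eef_rot: [-1.621, 0.283, 0.053]
wrist_force: [-0.4, 0.2, -1.8]
width: 30.7
t 36.40 tcp [429.553 321.25   79.693] w 30.7 F [-0.37   0.218 -1.76 ] j [ 0.472  0.452  1.658  0.062  1.245 -0.979]
x [ 0.967 -0.15  -0.206] y [-0.214 -0.044 -0.976] jaw [ 0.137  0.988 -0.074]
to [426.8, 333.3, 31.7] tool shift mm [ 5.399 46.898 15.088]
```

```bash
python3 -m crank '0.002 0 0.006 0 0.02; 0.001 0 0.005 0 0.02; 0 0.003 0.001 0 0.02; 0 0.004 0 0 0.02; 0 0.004 0 0 0.02; 0 0.004 0 0 0.02; 0 0.003 0 0 0.02; 0 0 0 0 0.02; 0 0 0 0 0.02'; python3 go.py 426.8 333.3 31.7
```

```text
clock: 37.15
tcp_pos: [430.7, 333.7, 59.4]
eef_rot: [-1.62, 0.281, 0.052]
wrist_force: [0.3, 0.2, -3.0]
width: 30.8
t 37.15 tcp [430.732 333.712  59.374] w 30.8 F [ 0.33   0.221 -3.041] j [ 0.489  0.482  1.663  0.067  1.207 -0.967]
x [ 0.968 -0.149 -0.204] y [-0.212 -0.043 -0.976] jaw [ 0.137  0.988 -0.073]
to [426.8, 333.3, 31.7] tool shift mm [ 1.899 27.869  1.074]
```

```bash
python3 -m crank '0.001 0.003 0.001 0 0.02; 0 0.005 0 0 0.02; 0 0.004 0 0 0.02; 0 0.004 0 0 0.02; 0 0.002 0 0 0.02; 0 0 0 0 0.02; 0 0 0 0 0.02'; python3 go.py 426.8 333.3 31.7;  python3 - <<'E'
from h import *
p,d=optics.snapshot("wrist");cv2.imwrite("pics/w11.png",p[...,::-1])
E
```

```text
clock: 37.73
tcp_pos: [427.6, 333.5, 39.5]
eef_rot: [-1.62, 0.281, 0.052]
wrist_force: [0.7, -0.0, -2.3]
width: 30.6
t 37.73 tcp [427.635 333.491  39.477] w 30.6 F [ 0.723 -0.04  -2.259] j [ 0.491  0.501  1.69   0.068  1.161 -0.968]
x [ 0.968 -0.149 -0.204] y [-0.213 -0.043 -0.976] jaw [ 0.137  0.988 -0.073]
to [426.8, 333.3, 31.7] tool shift mm [0.808 7.778 0.266]
```

View pics/w11.png

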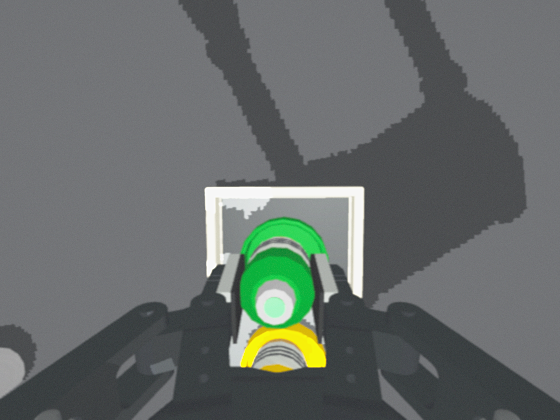

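Green is lined up over its cup: ring at (284,245), barrel at (280,243). I'll ease it down.

```bash
python3 -m crank '0 0.002 0 0 0.02; 0 0.002 0 0 0.02; 0 0.001 0 0 0.02; 0 0 0 0 0.02; 0 0 0 0 0.02'; python3 -m crank '0 0.001 0 0 0.02; 0 0.001 0 0 0.02; 0 0 0 0 0.02; 0 0 0 0 0.02'; python3 -m crank '0 0.001 0 0 0.02; 0 0.001 0 0 0.02; 0 0 0 0 0.02; 0 0 0 0 0.02'; python3 go.py 426.8 333.3 31.7
```

```text
clock: 38.2
tcp_pos: [427.0, 333.5, 34.6]
eef_rot: [-1.619, 0.28, 0.051]
wrist_force: [0.5, 0.1, -1.6]
width: 30.7
clock: 38.53
tcp_pos: [426.7, 333.5, 32.6]
eef_rot: [-1.619, 0.28, 0.051]
wrist_force: [0.9, -0.3, -2.2]
width: 31.0
clock: 38.87
tcp_pos: [426.8, 333.7, 32.6]
eef_rot: [-1.618, 0.279, 0.05]
wrist_force: [-0.4, -0.0, -1.5]
width: 30.9
t 38.87 tcp [426.787 333.718  32.611] w 30.9 F [-0.426 -0.017 -1.524] j [ 0.492  0.506  1.701  0.069  1.142 -0.969]
x [ 0.968 -0.149 -0.202] y [-0.21  -0.041 -0.977] jaw [ 0.137  0.988 -0.071]
to [426.8, 333.3, 31.7] tool shift mm [ 0.258  0.905 -0.347]
```

```bash
python3 -m crank '0 0 0 0 0.033; 0 0 0 0 0.036; 0 0 0 0 0.04; 0 0 0 0 0.045; 0 0 0 0 0.05; 0 0 0 0 0.06; 0 0 0 0 0.06';python3 -m crank '-0.002 -0.01 0 0 0.06; -0.004 -0.02 0 0 0.06; -0.004 -0.02 0 0 0.06; -0.004 -0.02 0 0 0.06; -0.006 -0.03 0 0 0.06; -0.01 -0.03 0 0 0.06; -0.02 -0.02 0 0 0.06; -0.03 0 0 0 0.06; -0.03 0 0 0 0.06; -0.02 0 0 0 0.06; 0 0 0 0 0.06; 0 0 0 0 0.06'; python3 - <<'E'
from h import *
np.set_printoptions(precision=1,suppress=True)
for n in("top","side"):
    p,d=optics.snapshot(n);cv2.imwrite(f"pics/{n}1.png",p[...,::-1]);c=optics.camera_info(n)
    cups={}
    for k in HUE:
        for ce,st,m in blobs(mask(p,k)): 
            P=pts(c,d,m); 
            if st[4]<1000: print(n,k,ce,st[4],'z54',onplane(c,ce,54)[:2],'z17',onplane(c,ce,17)[:2],P[:,2].max() if len(P) else 0)
p=cv2.imread("pics/top1.png");q=cv2.imread("pics/side1.png")
a=cv2.resize(p[130:275,95:395],(800,387));b=cv2.resize(q[120:300,180:450],(310*1,207))
cv2.imwrite("pics/end.png",np.vstack([a,np.hstack([b,np.zeros((207,490,3),np.uint8)])]))
b=cv2.resize(q[130:310,200:400],(800,600)) if 0 else None
E
```

```text
clock: 39.45
tcp_pos: [426.9, 333.9, 32.7]
eef_rot: [-1.618, 0.279, 0.05]
wrist_force: [-0.0, 0.0, 0.3]
width: 60.1
clock: 40.45
tcp_pos: [330.2, 361.0, 222.1]
eef_rot: [-1.613, 0.276, 0.045]
wrist_force: [0.6, 0.5, 0.2]
width: 59.9
top red [339.8  89.1] 431 z54 [775.7 -62.9] z17 [791.9 -68.2] 28.890641198205344
top red [166.  188.4] 355 z54 [545.6 304.9] z17 [551.6 316.1] 60.56541406996314
top yellow [161.  215.6] 365 z54 [487.2 311.9] z17 [490.6 323.4] 61.81150900444311
top green [156.  243.1] 274 z54 [429.1 318.8] z17 [429.9 330.6] 61.49554280991572
top blue [114.5 155.1] 454 z54 [615.3 420.5] z17 [624.4 436.9] 15.192318719711352
top blue [171.6 161.3] 309 z54 [604.8 296.5] z17 [613.4 307.3] 61.648385085103655
side red [281.1 154.9] 101 z54 [552.8 299.1] z17 [561.  375.3] 58.40517412868411
side red [280.5 168.1] 71 z54 [543.9 227.6] z17 [551.4 298.4] 15.89379787298742
side red [423.  251.8] 425 z54 [ 766.4 -118.9] z17 [790.4 -73.8] 61.751609732609836
side yellow [256.8 153.3] 59 z54 [492.1 313.6] z17 [495.8 390.8] 57.956599280019645
side yellow [259.6 167.4] 45 z54 [494.4 235.6] z17 [498.2 307.1] 16.14084947309277
side green [232.7 153.6] 57 z54 [431.1 317.3] z17 [430.2 394.8] 58.178870024968376
side blue [302.7 151.2] 150 z54 [610.3 315.7] z17 [622.7 393.1] 58.515602268988175
side blue [305.9 168.9] 49 z54 [603.9 217.9] z17 [615.8 288. ] 17.036976606791313
```

View pics/end.png

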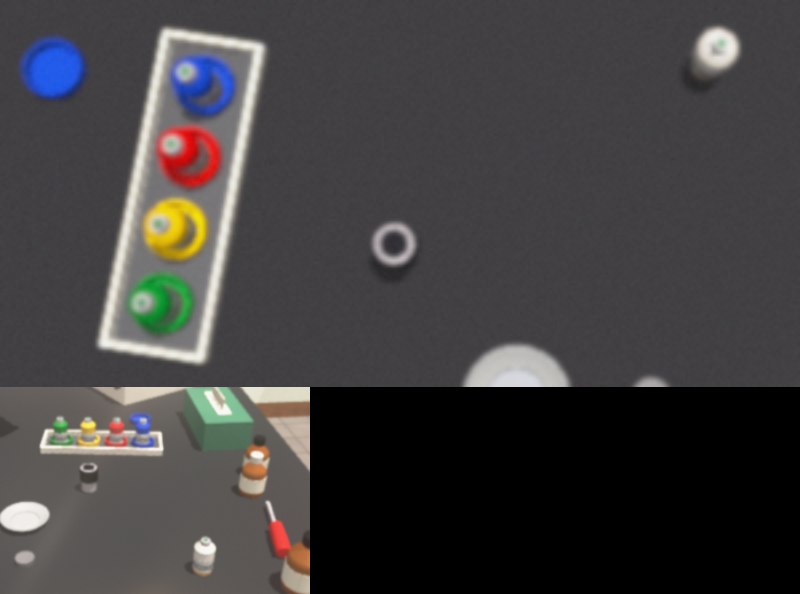

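The final view (14th) shows all four objectives upright in cups of their own colour. The decoy cup is empty, and the white objective and eyepiece are where they began. One numeric check, then I hand in.

```bash
python3 - <<'E'
from h import *
c=optics.camera_info("top");np.set_printoptions(precision=1,suppress=True)
p=cv2.imread("pics/top1.png");p0=cv2.imread("pics/top0.png")
cups=dict(blue=(613,309.7),red=(551.7,317.8),yellow=(490,326),green=(429.2,334))
for k,(u,v) in dict(blue=(164,157),red=(159,184),yellow=(154,214),green=(148,244)).items():
    h=cv2.cvtColor(p,cv2.COLOR_BGR2HSV)[v-6:v+7,u-6:u+7];b=max(blobs(cv2.inRange(h,(0,0,110),(180,110,255)),4),key=lambda b:b[1][4])
    q=onplane(c,b[0]+[u-6,v-6],67)[:2];print(k,q,'off',q-np.array(cups[k]))
for n,(x,y) in dict(white=(363,149),eye=(243,221)).items():
    a,b=[cv2.cvtColor(i,cv2.COLOR_BGR2GRAY)[y-22:y+23,x-22:x+23].astype(np.float32) for i in(p0,p)];print(n,'px shift',cv2.phaseCorrelate(a,b))
order.finish_job();print(env.read_state()['clock'])
E
```

```text
blue [612.6 313.1] off [-0.4  3.4]
red [553.7 320.1] off [2.  2.3]
yellow [489.8 322.2] off [-0.2 -3.8]
green [427.3 334.8] off [-1.9  0.8]
white px shift ((0.5202749275288951, 0.41604454414798653), 0.9492321942176348)
eye px shift ((0.5120098939253168, 0.6129896284966421), 1.0525621141033408)
the job is handed in; nothing more can be done
the job is handed in; nothing more can be done
```

I put the red, yellow, green and blue objectives into the cups of their own colours and handed the job in at about 41 s of the 102 s allowed. I used the blue cup in the tray, the one nearest the base, not the loose one beside it. Each objective was lowered in steps of 1–2 mm at the end and released once the arm stopped going down.

**Placement:** In the last top-view check, the nose tops were within about 4 mm of their cup centres, against a limit of 10 mm. All four look upright and about 7 mm higher than they stood on the bench, which fits standing on the cup floor. The finish call gave no verdict.

**Left alone:** The white objective and the eyepiece shifted by less than 1 pixel (about 1–2 mm), in roughly the same direction for both, so this is probably image noise.

**Disagreements:**
- The tool slowly tilted to about 12° over the run, which the row commands cannot correct. The objectives were therefore released 1–3° off upright and settled on the cup floor.
- For yellow, the sideways offset read about 2 mm from the wrist camera but nearly 4 mm from the top camera.

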